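Load the microscope's locked specimen tray

ROBOT

A 6-joint arm with a two-finger parallel gripper is mounted at the origin on the work surface. World frame = base frame: x ahead of the robot, y to its left, z up, the work surface at z = 0. Lengths are in m, angles in rad, forces in N, time in s.
With the tool pointing down it reaches from about 0.3 to 0.775 m from the base axis. Payload 14.6 kg.
Tool frame: the origin (TCP) lies midway between the tips of the shut fingers; the grasp point (between the pads) lies 19 mm behind it; z points along the fingers, y is the direction in which the jaws open and shut (so a half turn about z gives the same grasp; the last joint's range is limited). The gripper opens to 94 mm and grips with 3 to 60 N. Pads are 16 mm wide; open, the fingers measure 119 mm over their backs; the gripper's body (75 mm by 177 mm) begins 78 mm behind the grasp point.
Start: joints at [1.108, 0.3, 1.521, -0, 1.321, -0.067], TCP at [0.212, 0.507, 0.205] pointing down, gripper open.
Joint ranges: [-3.03, 3.03], [-0.79, 2.21], [0.23, 2.52], [-1.04, 4.18], [0, 3.07], [-2.55, 2.55]. Speed limits (rad/s): [2.22, 2.22, 2.57, 3.14, 3.14, 3.14].

INTERFACE

Orientations are given as [roll, pitch, yaw] about the fixed x, y, z axes, in that order (R = Rz(yaw) Ry(pitch) Rx(roll)).
In Python, from station import readout, imaging, job gives the robot as it stands.
- The arm moves only by the tool arm_command, never from a script. Its argument "increments" is a list of rows, each an object with "gripper": the opening, from 0 (shut) to 1 (fully open); "slide": the shift along the world's x, y, z in m, a list of three; "yaw": the turn about the world's z in rad. A call has 1 to 8 rows; each row is the pose to reach, as a shift and turn from the pose commanded when the call began; what a row does not reach only later rows make up. A row lasts 1/8 s, in which the tool goes at most 62.5 mm and 10.7 degrees, less where a joint would pass 70% of its speed; a pose out of reach is approached as far as the arm can. A call with a gripper value outside its range is refused whole. The fingers move at their own pace and stop on an object; "grip_force" is the grip in N (left out, the last holds). Time passes only in rows, so rows that repeat a pose let the fingers close. It gives the time, the measured TCP pose, the force and the opening at its end, in the units of the state.
- readout.get_obs(): the state, without advancing time (a new reading comes with each control period).
- imaging.camera(name): name is "scene" or "top" or "wrist"; returns a dict with "color" (384x512x3 uint8, red, green, blue), "mtx" (3x3 intrinsics, pixels), "rvec" (rotation vector, rad) and "tvec" (3), from world to camera coordinates, as OpenCV has them. Camera axes: x right, y down, z forward; pixel columns grow to the right and rows downward; lengths in m; the calibration is good to about 2 mm. A picture is of the moment at which its call begins. There is no depth.
- job.hand_in(): hands the job in, once; it reports no verdict.
The state is a dict: "time_s": time; "qpos": joint angles; "joint_vel": joint speeds; "tau": joint torques, N m; "ee_pos": TCP position; "eef_rot": TCP orientation; "force": force on the tool from outside, world axes, zero at the start; "moment": the same for the moment, N m; "grip_width": finger opening in m.
Only numpy, scipy, OpenCV 4.12 (cv2) and the standard library are available. Lean on these libraries where they do the work, as an engineer would, in place of code of your own. Each camera call takes 0.05 s, during which the arm holds its last target. There are 200 camera calls.

TASK

Unlock the microscope's specimen tray: lower the red-handled T-key down the deep shaft of the lock tower onto the square stem at the bottom and turn it anticlockwise to its stop. Draw the tray well out, stand every resin specimen mount from the green lid side by side in it (none stacked or tipped), slide the tray fully home under the objectives, lock it again by turning the stem clockwise to its stop with the key, and put the key back upright in its blue stand. Do not knock the microscope's head or disturb the other things on the bench.

Things in the scene. Friction and masses are not known exactly. Their poses are not given: they have to be found in the camera images.
- key_bar (a point): T-key, red crossbar at its top: this point is the middle of the crossbar, 182 mm above the key's lower end. Crossbar 90 mm long (its x axis), 12 mm thick (its y axis), 16 mm tall; its z axis points up the key. Below the crossbar a 10 mm round neck, 45 mm long, then a steel tube 21 mm in diameter and 129 mm long. In its lower end is a square socket 11.6 x 11.6 mm, 20 mm deep, its sides parallel to the crossbar's x and y. Mass 0.28 kg. At the start it stands in the blue stand
- key_tip (a point): middle of the T-key's open lower end (same axes as key_bar, 182 mm below it)
- stand_mouth (a point): blue key stand, a fixed 70 x 70 x 70 mm block: centre of the mouth of its upright bore, 70 mm above the bench. The bore is 25 mm in diameter and 62 mm deep
- stand_floor (a point): centre of the floor of the stand's bore, 8 mm above the bench: the key's lower end rests here
- shaft_mouth (a point): lock tower, a fixed light grey 60 x 60 x 120 mm block on the far side of the microscope's bed: centre of the mouth of its upright round shaft, 120 mm above the bench. The shaft is 25 mm in diameter
- stem_top (a point): top of the brass square stem standing in the middle of the shaft's bottom, 38.5 mm above the bench (81.5 mm below the mouth). The stem is 10 x 10 mm with a tapered top (the last 9 mm narrow to 4 x 4 mm); its sides are parallel to this point's x and y axes, which turn with it, and parallel to the tower's sides when locked. A key fully down rests with its lower end 19.5 mm above the bench, 19 mm of the stem inside its socket
- stem (a joint): angle of the stem, rad: 0 = locked (clockwise stop), 1.05 = unlocked (anticlockwise stop), anticlockwise seen from above positive; starts at 0 to 0.1. It turns stiffly (0.12 N m) and stays where left. It draws a small brass bolt out of the tray's path; from about 0.7 rad on the tray is free
- tray (a joint): travel of the specimen tray, m: 0 = home under the objectives, 0.19 = fully out. It slides along the microscope's bed, outward being the y axis of tray_floor (roughly to the robot's left), with about 2 N of friction, and stays where left. While the stem is locked the bolt stops it after about 3 mm
- tray_floor (a point): black specimen tray: centre of its inner floor, 35 mm above the bench. Inside 120 mm (x) by 170 mm (y), rim 12 mm high above the floor. At home the objective hangs 46 mm above the floor near its centre and the tray is largely covered by the head. With the tray home the microscope's head covers x -38 to +38 mm and y -195 to +30 mm in this point's frame and its top is about 0.2 m (camera post 0.28 m) above the bench
- tray_handle (a point): upright silvery handle post on the tray's outer end, 18 mm in diameter: this point is on its axis, 65 mm above the bench; the post runs from 37 to 85 mm above the bench. It lies 111 mm from tray_floor along its y
- mount1_center (a point): red-brown resin specimen mount, an upright disc 40 mm in diameter and 24 mm tall, 50 g: its centre, half-way up. May be absent (None). Starts on the green lid, whose top is 3 mm above the bench
- mount2_center (a point): dark blue-grey resin specimen mount, an upright disc 40 mm in diameter and 24 mm tall, 50 g: its centre, half-way up. May be absent (None). Starts on the green lid, whose top is 3 mm above the bench
- mount3_center (a point): ochre resin specimen mount, an upright disc 40 mm in diameter and 24 mm tall, 50 g: its centre, half-way up. May be absent (None). Starts on the green lid, whose top is 3 mm above the bench
- mount4_center (a point): purple resin specimen mount, an upright disc 40 mm in diameter and 24 mm tall, 50 g: its centre, half-way up. May be absent (None). Starts on the green lid, whose top is 3 mm above the bench
- amber_bottle: amber jar with blue cap, a bystander to be left alone: centre of its underside
- beaker: white beaker, a bystander to be left alone: centre of its underside
- petri: clear dish, a bystander to be left alone: centre of its underside
- mouse: mouse, a bystander to be left alone: centre of its underside
- stain_bottle: blue stain bottle, a bystander to be left alone: centre of its underside
- lens_can: black lens can, a bystander to be left alone: centre of its underside
- slide_box: grey open slide box, a bystander to be left alone: centre of its underside
- head: fixed head of the microscope (arm, nosepiece and objectives) overhanging the tray's home position: must not be knocked. Its origin lies on the bench, right under the tray's centre at home
Not all that is in view belongs to the job. Of the things shaped like the part that bears key_bar, the bare steel one is meant.

How it is judged:
By the outcome, as a careful person would: the job done as asked, in the order asked, and still so for the second after the job is handed in, with the robot touching nothing.
Of mount1, mount2, mount3, mount4 only 2 to 4 are there at a start; the rules pass over those that are not, and their reading is None.
At some moment in a run one of mount1, mount2, mount3, mount4 may be knocked a few centimetres aside while the robot is not near it.
It also fails if it takes over 210 s, if anything falls off the work surface, if the arm or the gripper's body presses on something with over 40 N, if the wrist force passes 120 N, or if a joint passes its speed limit or range.

## Working session

There is one attempt and no reset: what is moved stays moved. The work goes in short steps, Python scripts to look and compute and a tool call to move; the robot and the scene stay as the last step left them, time stands still between calls to the robot, and variables do not carry over. Pictures are saved under pics/ and viewed, about 12 in all and at most 16, crops included, and the job is handed in when it is done.

Besides the shell and the picture viewer there is one more tool, called after "Call:" as name(argument=value, ...) on one line, values as JSON. arm_command: Moves the arm, as the interface text tells. Its arguments: {"type":"object","properties":{"increments":{"type":"array","items":{"type":"object","properties":{"gripper":{"type":"number"},"slide":{"type":"array","items":{"type":"number"}},"yaw":{"type":"number"}}}},"grip_force":{"type":"number"}},"required":["increments"]}

```bash
mkdir -p pics
cat > h.py <<'E'
import numpy as np, cv2
from station import readout, imaging, job
def cap(n,f):
    c=imaging.camera(n); np.savez('pics/'+f+'.npz',**c)
    cv2.imwrite('pics/'+f+'.png',c['color'][:,:,::-1]); return c
def load(f): return dict(np.load('pics/'+f+'.npz'))
def px(c,P):
    return cv2.projectPoints(np.array(P,float).reshape(-1,1,3),c['rvec'],c['tvec'],c['mtx'],None)[0].reshape(-1,2)
def ray(c,u,v,z):
    R=cv2.Rodrigues(c['rvec'])[0]; o=-R.T@c['tvec'].ravel()
    d=R.T@np.linalg.inv(c['mtx'])@np.array([u,v,1.]); return o+d*(z-o[2])/d[2]
def crop(c,f,x0,y0,x1,y1,s):
    im=c['color'][y0:y1,x0:x1,::-1]; cv2.imwrite('pics/'+f+'.png',cv2.resize(im,None,fx=s,fy=s,interpolation=cv2.INTER_CUBIC))
E
python3 - <<'E'
from h import *
a=cap('scene','s0');b=cap('top','t0')
for c in(a,b):
    R=cv2.Rodrigues(c['rvec'])[0]; print((-R.T@c['tvec'].ravel()).round(3),R[2].round(2),c['mtx'][0,0])
for n,c in(('s0b',a),('t0b',b)): cv2.imwrite('pics/'+n+'.png',cv2.resize(c['color'][:,:,::-1],(800,600),interpolation=cv2.INTER_CUBIC))
print(readout.get_obs())
E
```

```text
[ 1.217 -0.306  0.837] [-0.65  0.34 -0.68] 401.6511812508125
[0.456 0.023 1.18 ] [ 0.09 -0.   -1.  ] 488.4773297989165
{'time_s': 0.1, 'qpos': array([ 1.10839909e+00,  3.00400671e-01,  1.52147854e+00,  1.01677621e-05,
        1.32069053e+00, -6.66089006e-02]), 'joint_vel': array([-9.65783070e-05, -1.64808065e-03, -1.87274797e-03,  4.63684777e-05,
       -1.08956003e-03, -1.33188880e-03]), 'tau': array([ 9.52300543e-04, -5.32648480e+01, -3.53279042e+01,  7.09381420e-02,
        2.34901981e-02, -4.95919892e-05]), 'ee_pos': array([0.21195274, 0.50728522, 0.20496834]), 'eef_rot': array([-3.14061839e+00, -7.48615552e-05,  2.74580176e+00]), 'force': array([ 0.47516511,  0.06489941, -0.52178782]), 'moment': array([ 0.07027979, -0.00074779,  0.05798977]), 'grip_width': 0.09362317667741916}
```

View pics/s0b.png

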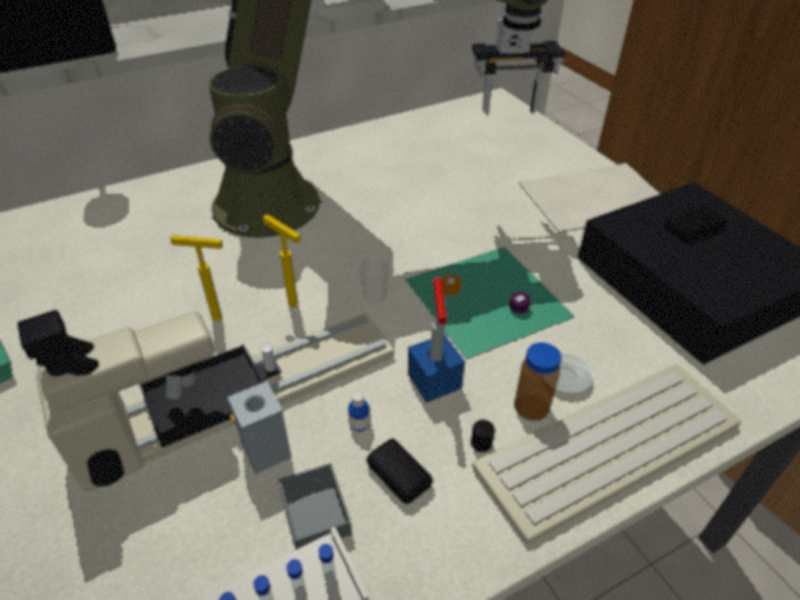

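View pics/t0b.png

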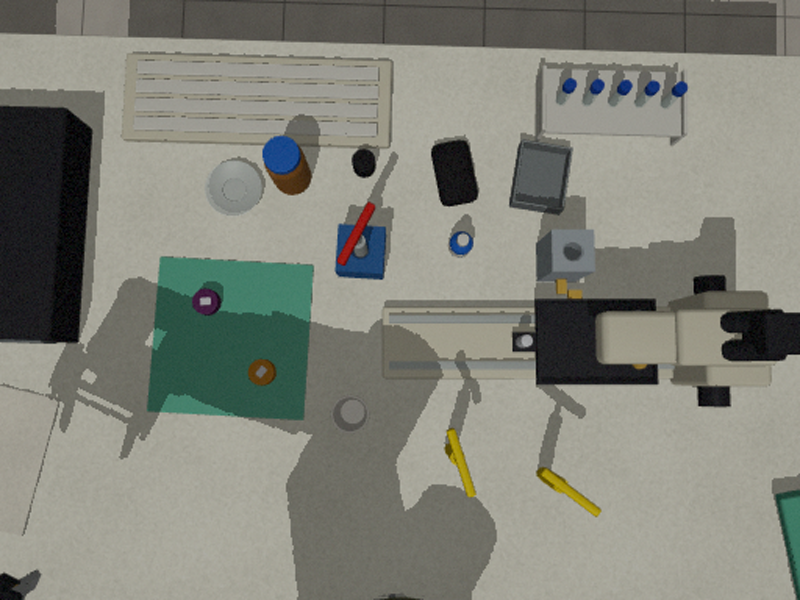

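Scene view: the steel T-key with the red bar stands in the blue stand at (440,310). The two all-yellow T-keys at (205,275) and (285,260) are decoys. The tower is at (258,410), and the tray is at home. On the lid I see two mounts, ochre (450,285) and purple (520,300). The top view shows the same things: key at (357,235), tower shaft (572,251), handle (525,341), mounts (207,301) and (261,372). I'll check one enlarged crop.

Run:
```python
from h import *
t=load('t0');s=load('s0')
k=512/800
im=t['color'][:,:,::-1]
A=cv2.resize(im[120:270,85:260],(800,686),interpolation=cv2.INTER_CUBIC)[:600]
hs=im[120:260,200:440]
a=cv2.resize(im[125:275,90:265],None,fx=3.4,fy=3.4,interpolation=cv2.INTER_CUBIC) #595x510
b=cv2.resize(s['color'][165:260,250:375,::-1],(200,152)); 
cv2.imwrite('pics/c1.png',a)
def P(n,c,u,v,z): print(n,ray(c,u*k,v*k,z).round(4))
P('barA',t,371,205,.198);P('barB',t,343,262,.198)
P('stand c',t,361,238,.07); P('shaft',t,572,251,.12); P('handle',t,527,341,.085)
P('purple',t,205,301,.027);P('ochre',t,261,372,.027)
# tower top corners
for u,v in((538,234),(592,230),(594,274),(540,280)): P('tw',t,u,v,.12)
for u,v in((384,302),(384,378)): P('bed',t,u,v,.02)
for u,v in((537,300),(537,384),(657,300)): P('tray',t,u,v,.047)
P('barS A',s,440,283,.198);P('barS B',s,443,318,.198);P('shaftS',s,257,403,.12);P('handS',s,267,350,.085)
P('can',t,363,155,.03);P('bottle',t,285,150,.1)
```

```text
barA [0.6763 0.0588 0.198 ]
barB [0.6001 0.0926 0.198 ]
stand c [0.6552 0.0765 0.07  ]
shaft [ 0.6368 -0.2228  0.12  ]
handle [ 0.5102 -0.1674  0.085 ]
purple [0.5591 0.3116 0.027 ]
ochre [0.4545 0.2219 0.027 ]
tw [ 0.6595 -0.1747  0.12  ]
tw [ 0.6675 -0.2507  0.12  ]
tw [ 0.6051 -0.2539  0.12  ]
tw [ 0.5944 -0.1783  0.12  ]
bed [0.5664 0.0404 0.02  ]
bed [0.451  0.0369 0.02  ]
tray [ 0.5737 -0.1881  0.047 ]
tray [ 0.449  -0.1897  0.047 ]
tray [ 0.5791 -0.3673  0.047 ]
barS A [0.6132 0.0945 0.198 ]
barS B [0.6807 0.059  0.198 ]
shaftS [ 0.6382 -0.2196  0.12  ]
handS [ 0.5153 -0.166   0.085 ]
can [0.7919 0.0797 0.03  ]
bottle [0.7754 0.1893 0.1   ]
```

View pics/c1.png

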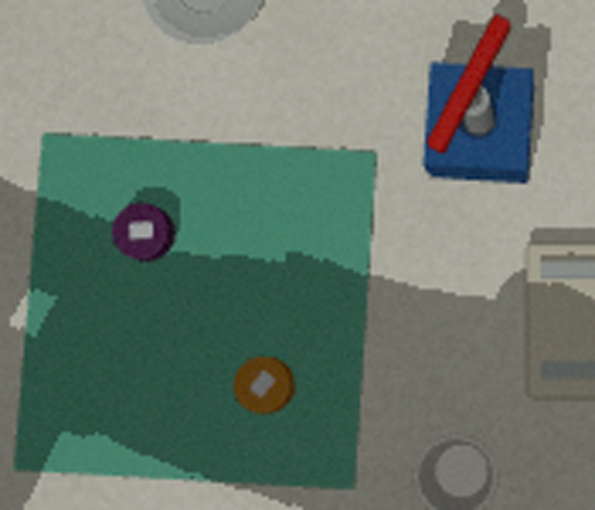

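The crop confirms the steel T-key with the red bar in the blue stand. Only two mounts are present: purple at crop (143,231) and ochre at (264,384). Next I refine the bar pose and the tower's axes by segmentation.

Run:
```python
from h import *
from scipy.optimize import least_squares
for n in('t0','s0'):
    c=load(n);h=cv2.cvtColor(c['color'],cv2.COLOR_RGB2HSV)
    m=(((h[...,0]<6)|(h[...,0]>174))&(h[...,1]>170)&(h[...,2]>90)).astype(np.uint8)
    N,l,st,ce=cv2.connectedComponentsWithStats(m); i=1+np.argmax(st[1:,4]); print(n,st[i],ce[i])
    p=np.argwhere(l==i)[:,::-1].astype(float)
    # fit box silhouette: centroid and extreme pts along principal axis vs box hull
    hull=lambda q:cv2.convexHull(px(c,[[q[0]+np.cos(q[2])*a*.045-np.sin(q[2])*b*.006,q[1]+np.sin(q[2])*a*.045+np.cos(q[2])*b*.006,.19+e*.008] for a in(-1,1) for b in(-1,1) for e in(-1,1)]).astype(np.float32))
    hp=cv2.convexHull((p).astype(np.float32))
    def mom(H):
        M=cv2.moments(H);return np.array([M['m10']/M['m00'],M['m01']/M['m00'],.5*np.arctan2(2*M['mu11'],M['mu20']-M['mu02'])*30])
    r=least_squares(lambda q:mom(hull(q))-mom(hp),[.64,.0757,-.43],diff_step=1e-3); print(r.x.round(4),r.cost)
c=load('t0')
g=cv2.cvtColor(c['color'],cv2.COLOR_RGB2GRAY)
im=cv2.resize(c['color'][130:260,310:440,::-1],(780,780),interpolation=cv2.INTER_CUBIC)[:600]
cv2.imwrite('pics/c2.png',im)
```

```text
t0 [216 130  24  40 242] [227.52479339 149.0661157 ]
[ 0.6397  0.0783 -0.4491] 9.676230492606929e-12
s0 [278 178   8  29 138] [281.20289855 192.10869565]
[ 0.6373  0.0793 -0.4488] 2.982417289654498e-11
```

View pics/c2.png

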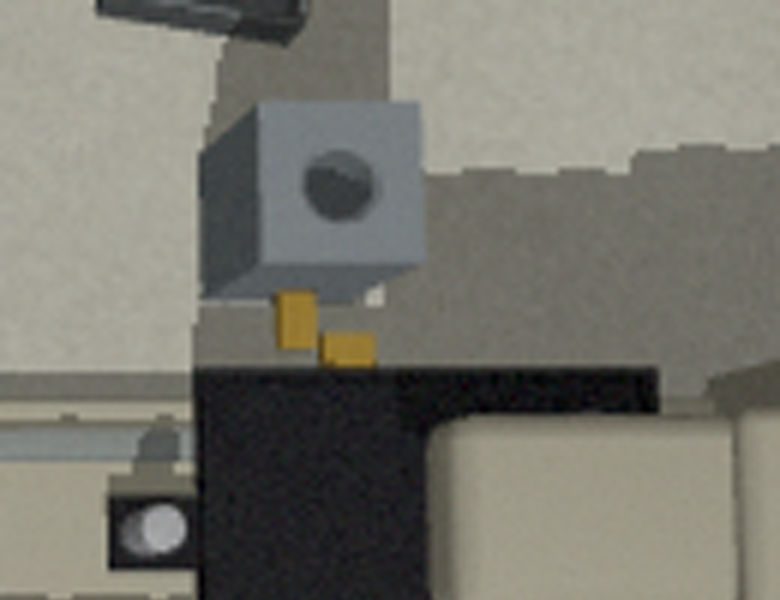

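The crop shows the tower top with corners (261,103), (420,101), (424,261) and (262,264), the bore centre at (340,186), and the handle top at (164,528).

Run:
```python
from h import *
c=load('t0')
f=lambda u,v,z:ray(c,310+(u-.5)/6,130+(v-.5)/6,z)
Q=np.array([f(*q,.12) for q in((261,103),(420,101),(424,261),(262,264))]);print(Q.round(4),Q.mean(0).round(4))
d=Q[0]+Q[1]-Q[2]-Q[3];e=Q[0]+Q[3]-Q[1]-Q[2]; print('yaw',np.arctan2(d[1],d[0]),np.arctan2(-e[0],e[1]),np.linalg.norm(d)/2,np.linalg.norm(e)/2)
print('hole',f(340,186,.12),'handle',f(164,528,.085))
a,b=f(197,370,.047),f(657,370,.047);print('tray yaw',np.arctan2(-(a-b)[0],(a-b)[1]),a,b)
print(readout.get_obs()['time_s'])
```

```text
[[ 0.6661 -0.1947  0.12  ]
 [ 0.6686 -0.253   0.12  ]
 [ 0.6094 -0.2548  0.12  ]
 [ 0.6066 -0.1957  0.12  ]] [ 0.6377 -0.2245  0.12  ]
yaw 0.02363000153607238 0.04596342465412235 0.059362335105439576 0.058804311363624566
hole [ 0.63618634 -0.2238926   0.12      ] handle [ 0.51090811 -0.16731     0.085     ]
tray yaw 0.030003665769817434 [ 0.57458745 -0.18590721  0.047     ] [ 0.57995827 -0.36485886  0.047     ]
0.1
```

Call:
arm_command(increments=[{"slide":[0.05,-0.05,0.03],"yaw":-0.18,"gripper":0.6},{"slide":[0.1,-0.1,0.06],"yaw":-0.36,"gripper":0.6},{"slide":[0.15,-0.15,0.09],"yaw":-0.54,"gripper":0.6},{"slide":[0.2,-0.2,0.1],"yaw":-0.72,"gripper":0.6},{"slide":[0.24,-0.24,0.1],"yaw":-0.9,"gripper":0.6},{"slide":[0.28,-0.28,0.1],"yaw":-1.08,"gripper":0.6},{"slide":[0.32,-0.32,0.1],"yaw":-1.26,"gripper":0.6},{"slide":[0.36,-0.36,0.1],"yaw":-1.44,"gripper":0.6}])

```text
time_s: 1.1
ee_pos: [0.5546, 0.1643, 0.3052]
eef_rot: [-3.141, 0.0, 1.3]
force: [-0.7, 0.4, 0.1]
grip_width: 0.056
```

Call:
arm_command(increments=[{"slide":[0.03,-0.03,0],"yaw":-0.18,"gripper":0.6},{"slide":[0.0665,-0.068,0],"yaw":-0.36},{"slide":[0.0665,-0.068,0],"yaw":-0.54},{"slide":[0.0665,-0.068,0],"yaw":-0.72},{"slide":[0.0665,-0.068,0],"yaw":-0.9},{"slide":[0.0665,-0.068,0],"yaw":-1.08},{"slide":[0.0665,-0.068,0],"yaw":-1.26},{"slide":[0.0665,-0.068,0],"yaw":-1.44}])

```text
invalid input
```

Call:
arm_command(increments=[{"slide":[0,0,0],"yaw":-0.18,"gripper":0.6},{"slide":[0,0,0],"yaw":-0.315},{"slide":[0,0,0],"yaw":-0.315},{"slide":[0,0,0],"yaw":-0.315},{"slide":[0,0,0],"yaw":-0.315}])

```text
invalid input
```

Run:
```python
from h import *
print(readout.get_obs()['qpos'].round(3),readout.get_obs()['ee_pos'].round(4),readout.get_obs()['eef_rot'].round(3))
c=cap('wrist','w1')
print(px(c,[[.638,.0788,.198],[.655,.0765,.07],[.638+.0405,.0788-.0195,.198],[.638-.0405,.0788+.0195,.198]]).round(0))
```

```text
[0.225 0.313 1.276 0.    1.553 0.496] [0.5546 0.1643 0.3052] [-3.141  0.     1.3  ]
[[369. 256.]
 [350. 209.]
 [416. 263.]
 [320. 247.]]
```

View pics/w1.png

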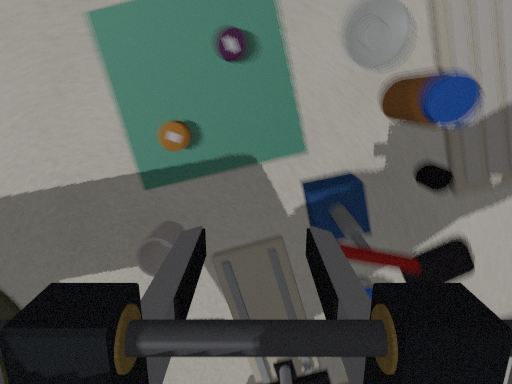

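The wrist view shows the red bar at about (380,260), beside the predicted position, and the lid carries only two mounts. The rows need every field, so I'm resending the move.

Call:
arm_command(increments=[{"slide":[0.03,-0.03,0],"yaw":-0.18,"gripper":0.6},{"slide":[0.0665,-0.068,0],"yaw":-0.36,"gripper":0.6},{"slide":[0.0665,-0.068,0],"yaw":-0.54,"gripper":0.6},{"slide":[0.0665,-0.068,0],"yaw":-0.72,"gripper":0.6},{"slide":[0.0665,-0.068,0],"yaw":-0.9,"gripper":0.6},{"slide":[0.0665,-0.068,0],"yaw":-1.08,"gripper":0.6},{"slide":[0.0665,-0.068,0],"yaw":-1.26,"gripper":0.6},{"slide":[0.0665,-0.068,0],"yaw":-1.44,"gripper":0.6}])

```text
time_s: 2.15
ee_pos: [0.6199, 0.0981, 0.3048]
eef_rot: [3.141, 0.001, -0.14]
force: [-0.1, -0.4, -0.9]
grip_width: 0.0566
```

Call:
arm_command(increments=[{"slide":[0,0,0],"yaw":-0.18,"gripper":0.6},{"slide":[0,0,0],"yaw":-0.315,"gripper":0.6},{"slide":[0,0,0],"yaw":-0.315,"gripper":0.6},{"slide":[0,0,0],"yaw":-0.315,"gripper":0.6}])

```text
time_s: 2.65
ee_pos: [0.6199, 0.0981, 0.3051]
eef_rot: [3.141, 0.0, -0.446]
force: [0.1, 0.4, -0.7]
grip_width: 0.0566
```

Run:
```python
from h import *
o=readout.get_obs();print(o['qpos'].round(3),o['ee_pos'].round(4),o['eef_rot'].round(3))
c=cap('wrist','w2');h=cv2.cvtColor(c['color'],cv2.COLOR_RGB2HSV)
m=(((h[...,0]<6)|(h[...,0]>174))&(h[...,1]>170)&(h[...,2]>60)).astype(np.uint8)
p=np.argwhere(m)[:,::-1].astype(np.float32);r=cv2.minAreaRect(p);print(r)
b=cv2.boxPoints(r);print(np.array([ray(c,*q,.198) for q in b]).round(4)); print(ray(c,*r[0],.198))
```

```text
[0.099 0.434 1.113 0.    1.595 2.115] [0.6199 0.0981 0.3051] [ 3.141  0.    -0.446]
((267.53076171875, 158.93197631835938), (13.958101272583008, 104.01921844482422), 1.1233028173446655)
[[0.6033 0.1026 0.198 ]
 [0.6823 0.0633 0.198 ]
 [0.6772 0.0532 0.198 ]
 [0.5978 0.0917 0.198 ]]
[0.64176763 0.07690525 0.198     ]
```

View pics/w2.png

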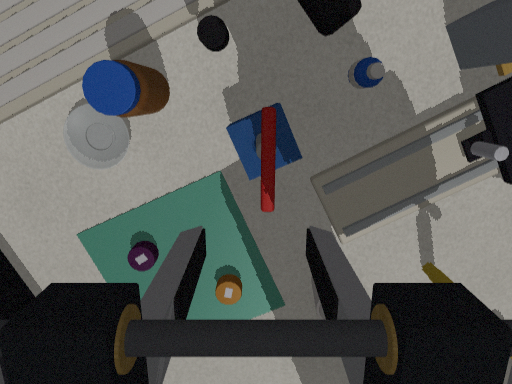

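The wrist view shows the bar centred at (267,159), which agrees with the earlier fix to within 3 mm. I'll move over it, descend and grip.

Call:
arm_command(increments=[{"slide":[0.021,-0.0205,0],"yaw":-0.006,"gripper":0.6},{"slide":[0.021,-0.0205,-0.04],"yaw":-0.006,"gripper":0.6},{"slide":[0.021,-0.0205,-0.08],"yaw":-0.006,"gripper":0.6},{"slide":[0.021,-0.0205,-0.12],"yaw":-0.006,"gripper":0.6},{"slide":[0.021,-0.0205,-0.134],"yaw":-0.006,"gripper":0.6},{"slide":[0.021,-0.0205,-0.134],"yaw":-0.006,"gripper":0.6},{"slide":[0.021,-0.0205,-0.134],"yaw":-0.006,"gripper":0.6}])

```text
time_s: 3.58
ee_pos: [0.6417, 0.0776, 0.1732]
eef_rot: [-3.14, -0.002, -0.455]
force: [0.7, -0.4, 0.2]
grip_width: 0.0569
```

Call:
arm_command(grip_force=30, increments=[{"slide":[0,0,0],"yaw":0,"gripper":0},{"slide":[0,0,0],"yaw":0,"gripper":0},{"slide":[0,0,0],"yaw":0,"gripper":0},{"slide":[0,0,0],"yaw":0,"gripper":0},{"slide":[0,0,0],"yaw":0,"gripper":0},{"slide":[0,0,0],"yaw":0,"gripper":0}])

```text
time_s: 4.32
ee_pos: [0.641, 0.0775, 0.1712]
eef_rot: [3.141, 0.0, -0.455]
force: [-0.0, 0.1, 1.1]
grip_width: 0.0115
```

Call:
arm_command(grip_force=30, increments=[{"slide":[0,0,0.02],"yaw":0,"gripper":0},{"slide":[0,0,0.04],"yaw":0,"gripper":0},{"slide":[0,0,0.06],"yaw":0,"gripper":0},{"slide":[0,0,0.09],"yaw":0,"gripper":0},{"slide":[0,0,0.12],"yaw":0,"gripper":0},{"slide":[0,0,0.15],"yaw":0,"gripper":0},{"slide":[0,0,0.15],"yaw":0,"gripper":0},{"slide":[0,0,0.15],"yaw":0,"gripper":0}])

```text
time_s: 5.32
ee_pos: [0.6407, 0.0775, 0.3194]
eef_rot: [3.14, 0.002, -0.455]
force: [0.4, -0.9, -3.2]
grip_width: 0.0119
```

Run:
```python
from h import *
o=readout.get_obs();print(o['ee_pos'].round(4),o['eef_rot'].round(3),o['grip_width'],o['force'])
s=cap('scene','s2');t=cap('top','t2')
e=o['ee_pos'];z=e[2]+.019
print('scene pred bar,tip',px(s,[[e[0],e[1],z],[e[0],e[1],z-.182]]).round(1),'top',px(t,[[e[0],e[1],z],[e[0],e[1],z-.182]]).round(1))
q=px(s,[[e[0],e[1],z-.1]])[0].astype(int);x0,y0=max(q[0]-65,0),max(q[1]-80,0)
print(x0,y0)
A=cv2.resize(s['color'][y0:y0+150,x0:x0+130,::-1],(520,600),interpolation=cv2.INTER_CUBIC)
B=cv2.resize(t['color'][120:190,200:265,::-1],(278,300),interpolation=cv2.INTER_CUBIC)
C=np.zeros((600,798,3),np.uint8);C[:,:520]=A;C[:300,520:]=B;cv2.imwrite('pics/c3.png',C)
```

```text
[0.6407 0.0775 0.3194] [ 3.14e+00  2.00e-03 -4.55e-01] 0.011869961372121813 [ 0.41993364 -0.92466781 -3.21839946]
scene pred bar,tip [[284.8 141.3]
 [280.6 202.9]] top [[223.7 133.1]
 [228.6 151.8]]
217 97
```

View pics/c3.png

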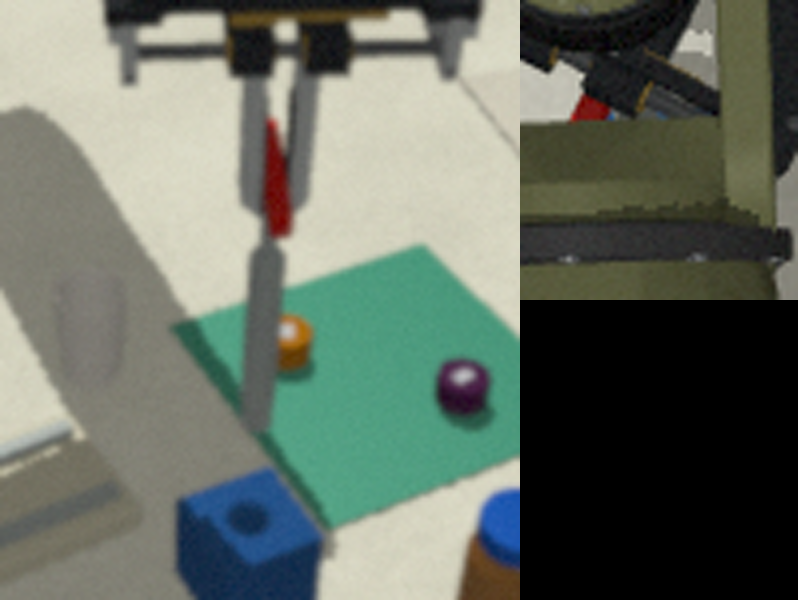

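The key hangs straight: its tip at crop (257,425) is within 1 px of the predicted position. The stand's mouth is visible at crop (248,518). Now I carry the key over the tower.

Call:
arm_command(increments=[{"slide":[0,-0.04,0.005],"yaw":0.1,"gripper":0},{"slide":[0,-0.085,0.005],"yaw":0.2,"gripper":0},{"slide":[0,-0.13,0.005],"yaw":0.3,"gripper":0},{"slide":[0,-0.175,0.005],"yaw":0.4,"gripper":0},{"slide":[-0.002,-0.22,0.005],"yaw":0.5,"gripper":0},{"slide":[-0.004,-0.26,0.005],"yaw":0.535,"gripper":0},{"slide":[-0.004,-0.29,0.005],"yaw":0.535,"gripper":0},{"slide":[-0.004,-0.3015,0.005],"yaw":0.535,"gripper":0}])

```text
time_s: 6.42
ee_pos: [0.6366, -0.2254, 0.3249]
eef_rot: [-3.141, 0.002, 0.078]
force: [-0.6, 0.6, -3.1]
grip_width: 0.0116
```

Call:
arm_command(increments=[{"slide":[0,0,0],"yaw":0,"gripper":0},{"slide":[0,0,0],"yaw":0,"gripper":0}])

```text
time_s: 6.68
ee_pos: [0.6372, -0.2227, 0.3262]
eef_rot: [-3.141, 0.0, 0.081]
force: [-0.4, 1.2, -2.0]
grip_width: 0.0117
```

Run:
```python
from h import *
s=load('s2');print('stand',ray(s,217+248/4-.4,97+518/4-.4,.07))
o=readout.get_obs();print(o['ee_pos'].round(4),o['eef_rot'].round(3),o['qpos'].round(2))
s=cap('scene','s3');w=cap('wrist','w3')
e=o['ee_pos'];z=e[2]+.019
P=[[e[0],e[1],z],[e[0],e[1],z-.182],[.637,-.224,.12]]
print('scene',px(s,P).round(1),'wrist',px(w,P).round(1))
q=px(s,P[1:2])[0].astype(int);x0,y0=q[0]-45,q[1]-80;print(x0,y0)
A=cv2.resize(s['color'][y0:y0+120,x0:x0+90,::-1],(450,600),interpolation=cv2.INTER_CUBIC)
B=cv2.resize(w['color'][:,:,::-1],(340,255))
C=np.zeros((600,790,3),np.uint8);C[:,:450]=A;C[:255,450:]=B;cv2.imwrite('pics/c4.png',C)
```

```text
stand [0.63768512 0.07826787 0.07      ]
[ 0.6372 -0.2227  0.3262] [-3.141  0.     0.081] [-0.39  0.56  0.89  0.    1.7   1.1 ]
scene [[144.4 182.5]
 [159.9 245.7]
 [162.4 258.3]] wrist [[255.7 257.6]
 [255.6 177.8]
 [256.7 169.6]]
114 165
```

View pics/c4.png

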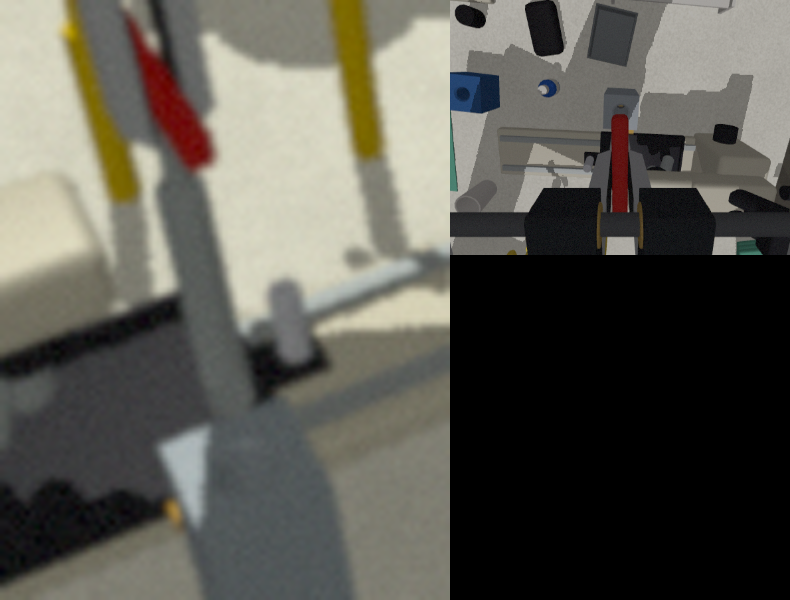

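Scene crop: the tip at (235,405) is about 1 px from the prediction, just above the tower mouth. I'll descend carefully and watch the force.

Call:
arm_command(increments=[{"slide":[0,0,-0.015],"yaw":0,"gripper":0},{"slide":[0,0,-0.03],"yaw":0,"gripper":0},{"slide":[0,0,-0.036],"yaw":0,"gripper":0},{"slide":[0,0,-0.042],"yaw":0,"gripper":0},{"slide":[0,0,-0.048],"yaw":0,"gripper":0},{"slide":[0,0,-0.054],"yaw":0,"gripper":0},{"slide":[0,0,-0.054],"yaw":0,"gripper":0},{"slide":[0,0,-0.054],"yaw":0,"gripper":0}])

```text
time_s: 7.78
ee_pos: [0.637, -0.224, 0.2726]
eef_rot: [3.141, -0.0, 0.08]
force: [-0.1, -0.1, -2.3]
grip_width: 0.0116
```

It's in the shaft with no contact. Continuing down.

Call:
arm_command(increments=[{"slide":[0,0,-0.015],"yaw":0,"gripper":0},{"slide":[0,0,-0.03],"yaw":0,"gripper":0},{"slide":[0,0,-0.045],"yaw":0,"gripper":0},{"slide":[0,0,-0.06],"yaw":0,"gripper":0},{"slide":[0,0,-0.066],"yaw":0,"gripper":0},{"slide":[0,0,-0.066],"yaw":0,"gripper":0},{"slide":[0,0,-0.066],"yaw":0,"gripper":0}])

```text
time_s: 8.65
ee_pos: [0.6372, -0.224, 0.2069]
eef_rot: [3.141, -0.001, 0.08]
force: [0.0, -0.7, -1.7]
grip_width: 0.0114
```

Call:
arm_command(increments=[{"slide":[0,0,-0.003],"yaw":0,"gripper":0},{"slide":[0,0,-0.006],"yaw":0,"gripper":0},{"slide":[0,0,-0.009],"yaw":0,"gripper":0},{"slide":[0,0,-0.012],"yaw":0,"gripper":0},{"slide":[0,0,-0.012],"yaw":0,"gripper":0},{"slide":[0,0,-0.012],"yaw":0,"gripper":0}])

```text
time_s: 9.4
ee_pos: [0.637, -0.224, 0.1944]
eef_rot: [3.142, -0.0, 0.08]
force: [0.2, -1.2, -2.8]
grip_width: 0.0116
```

Call:
arm_command(increments=[{"slide":[0,0,-0.003],"yaw":0,"gripper":0},{"slide":[0,0,-0.006],"yaw":0,"gripper":0},{"slide":[0,0,-0.009],"yaw":0,"gripper":0},{"slide":[0,0,-0.011],"yaw":0,"gripper":0},{"slide":[0,0,-0.012],"yaw":0,"gripper":0},{"slide":[0,0,-0.012],"yaw":0,"gripper":0},{"slide":[0,0,-0.012],"yaw":0,"gripper":0}])

```text
time_s: 10.28
ee_pos: [0.6371, -0.224, 0.1827]
eef_rot: [3.141, -0.001, 0.08]
force: [1.5, 0.2, 3.4]
grip_width: 0.0118
```

Call:
arm_command(grip_force=50, increments=[{"slide":[0,0,0.0005],"yaw":0,"gripper":0},{"slide":[0,0,0.0005],"yaw":0.15,"gripper":0},{"slide":[0,0,0.0005],"yaw":0.3,"gripper":0},{"slide":[0,0,0.0005],"yaw":0.45,"gripper":0},{"slide":[0,0,0.0005],"yaw":0.6,"gripper":0},{"slide":[0,0,0.0005],"yaw":0.75,"gripper":0},{"slide":[0,0,0.0005],"yaw":0.9,"gripper":0},{"slide":[0,0,0.0005],"yaw":0.9,"gripper":0}])

```text
time_s: 11.28
ee_pos: [0.637, -0.2238, 0.1828]
eef_rot: [-3.141, -0.0, 0.979]
force: [0.4, 1.9, 2.2]
grip_width: 0.0114
```

Run:
```python
from h import *
o=readout.get_obs();print(o['ee_pos'],o['eef_rot'],o['moment'],o['force'])
```

```text
[ 0.63697158 -0.22382276  0.18278718] [-3.14136483e+00 -2.40325790e-04  9.78889601e-01] [ 0.30059455 -0.15457411 -0.05177889] [0.44599272 1.91607207 2.19551172]
```

Call:
arm_command(increments=[{"slide":[0,0,0],"yaw":0.05,"gripper":0},{"slide":[0,0,0],"yaw":0.1,"gripper":0},{"slide":[0,0,0],"yaw":0.15,"gripper":0},{"slide":[0,0,0],"yaw":0.2,"gripper":0},{"slide":[0,0,0],"yaw":0.2,"gripper":0}])

```text
time_s: 11.9
ee_pos: [0.6369, -0.2239, 0.1828]
eef_rot: [-3.141, -0.0, 1.176]
force: [0.1, 0.4, 2.7]
grip_width: 0.0114
```

Run:
```python
from h import *
o=readout.get_obs();print(o['ee_pos'],o['eef_rot'],o['moment'],o['force'])
```

```text
[ 0.63694763 -0.22385393  0.18277564] [-3.14137152e+00 -1.83784449e-04  1.17645679e+00] [ 0.46147568 -0.06472931 -0.10824677] [0.11894133 0.39908711 2.73651562]
```

Call:
arm_command(increments=[{"slide":[0,0,0],"yaw":0.04,"gripper":0},{"slide":[0,0,0],"yaw":0.08,"gripper":0},{"slide":[0,0,0],"yaw":0.12,"gripper":0},{"slide":[0,0,0],"yaw":0.12,"gripper":0}])

```text
time_s: 12.4
ee_pos: [0.6369, -0.2239, 0.1828]
eef_rot: [-3.141, -0.0, 1.297]
force: [0.4, 1.3, 2.3]
grip_width: 0.0115
```

Run:
```python
from h import *
o=readout.get_obs();print(o['ee_pos'],o['eef_rot'],o['moment'],o['force'])
```

```text
[ 0.63693086 -0.22389443  0.18275436] [-3.14138085e+00 -1.25396942e-04  1.29687277e+00] [ 0.4749686  -0.02921341 -0.07394102] [0.39880789 1.28564211 2.25646   ]
```

Call:
arm_command(increments=[{"slide":[0,0,0],"yaw":0.04,"gripper":0},{"slide":[0,0,0],"yaw":0.08,"gripper":0},{"slide":[0,0,0],"yaw":0.08,"gripper":0}])

```text
time_s: 12.78
ee_pos: [0.6369, -0.2239, 0.1828]
eef_rot: [-3.141, -0.0, 1.377]
force: [0.3, 2.2, 2.7]
grip_width: 0.0117
```

Run:
```python
from h import *
o=readout.get_obs();print(o['ee_pos'],o['eef_rot'],o['moment'],o['force'])
```

```text
[ 0.63694457 -0.22388049  0.18276868] [-3.14144174e+00 -7.63634805e-05  1.37734694e+00] [ 0.42631676  0.07639878 -0.12598174] [0.26989088 2.16548394 2.68501889]
```

Call:
arm_command(increments=[{"slide":[0,0,0],"yaw":0.04,"gripper":0},{"slide":[0,0,0],"yaw":0.08,"gripper":0},{"slide":[0,0,0],"yaw":0.08,"gripper":0}])

```text
time_s: 13.15
ee_pos: [0.6369, -0.2239, 0.1828]
eef_rot: [-3.141, -0.0, 1.457]
force: [0.3, 0.7, 3.0]
grip_width: 0.0118
```

Run:
```python
from h import *
o=readout.get_obs();print(o['ee_pos'],o['eef_rot'],o['moment'],o['force'])
s=cap('scene','s4');w=cap('wrist','w4')
A=cv2.resize(s['color'][150:310,70:200,::-1],(488,600),interpolation=cv2.INTER_CUBIC)
B=cv2.resize(w['color'][60:330,180:340,::-1],(312,527))
C=np.zeros((600,800,3),np.uint8);C[:,:488]=A;C[:527,488:]=B;cv2.imwrite('pics/c5.png',C)
```

```text
[ 0.63693338 -0.22393597  0.18276759] [-3.14146011e+00 -8.10824878e-05  1.45739444e+00] [ 0.42654939  0.09517173 -0.173267  ] [0.25754683 0.72604805 2.95284531]
```

View pics/c5.png

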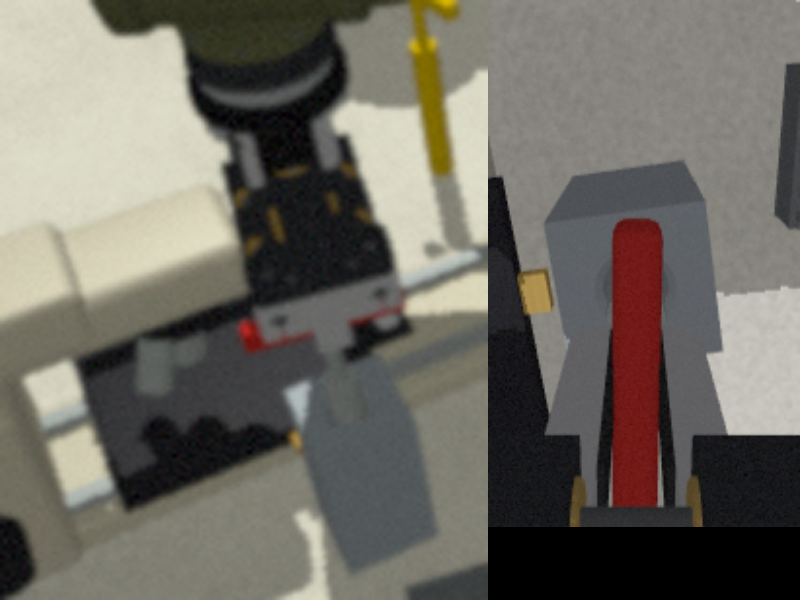

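The wrist view shows the bar still square in the jaws, so it hasn't slipped. The commanded turn is well past 1.05 rad plus play. I'll ease off within the play, release, and test by drawing the tray.

Call:
arm_command(increments=[{"slide":[0,0,0],"yaw":-0.08,"gripper":0},{"slide":[0,0,0],"yaw":-0.16,"gripper":0},{"slide":[0,0,0],"yaw":-0.16,"gripper":0.4},{"slide":[0,0,0],"yaw":-0.16,"gripper":0.4},{"slide":[0,0,0],"yaw":-0.16,"gripper":0.4},{"slide":[0,0,0],"yaw":-0.16,"gripper":0.4}])

```text
time_s: 14.0
ee_pos: [0.637, -0.224, 0.1827]
eef_rot: [-3.142, 0.0, 1.3]
force: [0.3, -0.3, -0.5]
grip_width: 0.0377
```

Call:
arm_command(increments=[{"slide":[0,0,0.03],"yaw":0,"gripper":0.4},{"slide":[0,0,0.07],"yaw":0,"gripper":0.4},{"slide":[-0.02,0.02,0.1],"yaw":0.1,"gripper":0.4},{"slide":[-0.06,0.06,0.1],"yaw":0.26,"gripper":0.4},{"slide":[-0.1,0.1,0.1],"yaw":0.26,"gripper":0.6},{"slide":[-0.126,0.12,0.1],"yaw":0.26,"gripper":0.6},{"slide":[-0.126,0.12,0.1],"yaw":0.26,"gripper":0.6},{"slide":[-0.126,0.12,0.1],"yaw":0.26,"gripper":0.6}])

```text
time_s: 15.0
ee_pos: [0.5114, -0.1043, 0.2829]
eef_rot: [3.141, 0.0, 1.56]
force: [0.5, 1.1, -0.5]
grip_width: 0.0566
```

Run:
```python
from h import *
o=readout.get_obs();print(o['ee_pos'],o['eef_rot'],o['qpos'].round(2))
t=cap('top','t5');s=cap('scene','s5');w=cap('wrist','w5')
P=[[.5112,-.167,.085],[.637,-.224,.2015]];print(px(t,P),px(s,P),px(w,P))
A=cv2.resize(s['color'][150:290,60:220,::-1],(400,350),interpolation=cv2.INTER_CUBIC)
B=cv2.resize(t['color'][130:250,300:440,::-1],(400,343),interpolation=cv2.INTER_CUBIC)
W=cv2.resize(w['color'][...,::-1],(333,250))
C=np.zeros((600,800,3),np.uint8);C[:350,:400]=A;C[:343,400:]=B;C[350:,:333]=W;cv2.imwrite('pics/c6.png',C)
```

```text
[ 0.51142482 -0.10433867  0.28289861] [3.14113724e+00 2.10087013e-04 1.55979116e+00] [-0.27  0.19  1.48 -0.    1.47 -0.26]
[[337.11365105 217.78243058]
 [376.05670293 154.06361004]] [[169.9645097  223.08399214]
 [156.40487452 234.12719508]] [[255.39446818 223.05243069]
 [399.3402922  328.83313303]]
```

View pics/c6.png

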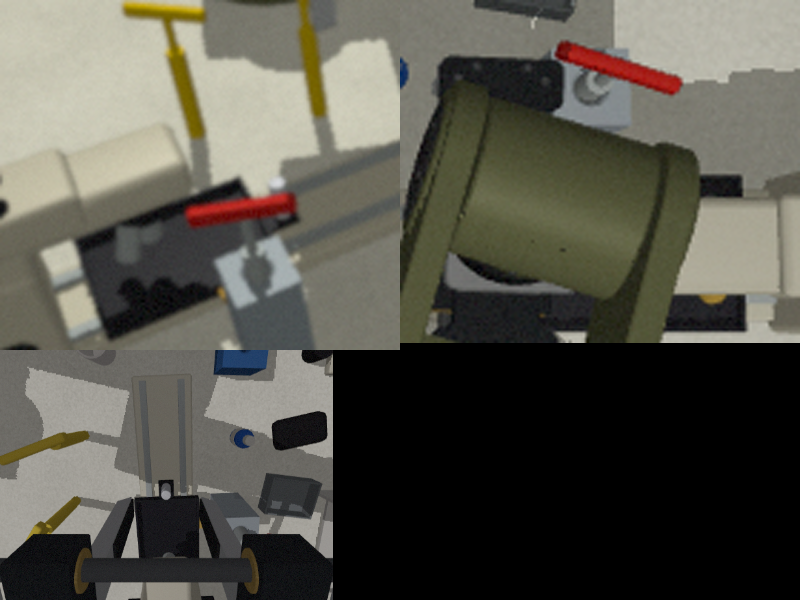

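The key stands upright in the tower, and the handle at wrist inset (165,142) matches the prediction. I'll descend over the handle and grip it.

Call:
arm_command(increments=[{"slide":[0,-0.04,-0.02],"yaw":0,"gripper":0.6},{"slide":[0,-0.0627,-0.05],"yaw":0,"gripper":0.6},{"slide":[0,-0.0627,-0.1],"yaw":0,"gripper":0.6},{"slide":[0,-0.0627,-0.14],"yaw":0,"gripper":0.6},{"slide":[0,-0.0627,-0.18],"yaw":0,"gripper":0.6},{"slide":[0,-0.0627,-0.215],"yaw":0,"gripper":0.6},{"slide":[0,-0.0627,-0.228],"yaw":0,"gripper":0.6},{"slide":[0,-0.0627,-0.228],"yaw":0,"gripper":0.6}])

```text
time_s: 16.15
ee_pos: [0.511, -0.1669, 0.0545]
eef_rot: [-3.141, -0.0, 1.56]
force: [0.5, -0.9, 0.6]
grip_width: 0.0568
```

Call:
arm_command(grip_force=20, increments=[{"slide":[0,0,0],"yaw":0,"gripper":0},{"slide":[0,0,0],"yaw":0,"gripper":0},{"slide":[0,0,0],"yaw":0,"gripper":0},{"slide":[0,0,0],"yaw":0,"gripper":0},{"slide":[0,0,0],"yaw":0,"gripper":0}])

```text
time_s: 16.77
ee_pos: [0.5101, -0.1666, 0.0549]
eef_rot: [-3.139, -0.0, 1.56]
force: [-8.4, 0.5, 6.5]
grip_width: 0.0175
```

Call:
arm_command(increments=[{"slide":[-0.001,0,0],"yaw":0,"gripper":0},{"slide":[-0.0015,0.01,0],"yaw":0,"gripper":0},{"slide":[-0.002,0.02,0],"yaw":0,"gripper":0},{"slide":[-0.002,0.02,0],"yaw":0,"gripper":0}])

```text
time_s: 17.27
ee_pos: [0.5094, -0.1456, 0.055]
eef_rot: [3.141, -0.0, 1.561]
force: [3.9, 3.8, 2.1]
grip_width: 0.0177
```

Call:
arm_command(increments=[{"slide":[-0.0005,0.02,0],"yaw":0,"gripper":0},{"slide":[-0.001,0.045,0],"yaw":0,"gripper":0},{"slide":[-0.002,0.07,0],"yaw":0,"gripper":0},{"slide":[-0.003,0.095,0],"yaw":0,"gripper":0},{"slide":[-0.0035,0.12,0],"yaw":0,"gripper":0},{"slide":[-0.004,0.14,0],"yaw":0,"gripper":0},{"slide":[-0.0045,0.15,0],"yaw":0,"gripper":0},{"slide":[-0.0045,0.15,0],"yaw":0,"gripper":0}])

```text
time_s: 18.27
ee_pos: [0.5049, 0.0046, 0.055]
eef_rot: [3.14, -0.001, 1.561]
force: [5.9, 2.2, 0.4]
grip_width: 0.0173
```

Call:
arm_command(increments=[{"slide":[0,0,0],"yaw":0,"gripper":0.6},{"slide":[0,0,0],"yaw":0,"gripper":0.6},{"slide":[0,0,0],"yaw":0,"gripper":0.6},{"slide":[0,0,0.04],"yaw":0,"gripper":0.6},{"slide":[0,0,0.1],"yaw":0,"gripper":0.7},{"slide":[0,0.05,0.12],"yaw":0,"gripper":0.7},{"slide":[-0.03,0.11,0.12],"yaw":0,"gripper":0.7},{"slide":[-0.06,0.16,0.12],"yaw":0,"gripper":0.7}])

```text
time_s: 19.27
ee_pos: [0.4437, 0.1644, 0.1748]
eef_rot: [3.141, -0.0, 1.559]
force: [0.7, 0.5, 0.5]
grip_width: 0.0657
```

Run:
```python
from h import *
o=readout.get_obs();print(o['ee_pos'],o['eef_rot'],o['qpos'].round(2))
t=cap('top','t6');s=cap('scene','s6');w=cap('wrist','w6')
for n,c in(('t',t),('s',s),('w',w)):
    h=cv2.cvtColor(c['color'],cv2.COLOR_RGB2HSV)
    for nm,lo,hi in(('ochre',(8,150,60),(20,255,255)),('purple',(135,80,25),(170,255,255))):
        m=cv2.inRange(h,lo,hi);N,l,st,ce=cv2.connectedComponentsWithStats(m)
        for i in np.argsort(-st[1:,4])[:2]+1:
            if st[i,4]>40: print(n,nm,st[i],ce[i].round(1),ray(c,*ce[i],.022 if n!='s' else .018).round(4))
A=cv2.resize(t['color'][120:270,80:440,::-1],(800,333),interpolation=cv2.INTER_CUBIC)
W=cv2.resize(w['color'][...,::-1],(356,267))
B=cv2.resize(s['color'][150:330,60:360,::-1],(444,266))
C=np.zeros((600,800,3),np.uint8);C[:333]=A;C[333:,:356]=W;C[333:599,356:]=B;cv2.imwrite('pics/c7.png',C)
```

```text
[0.44369263 0.16435037 0.17481669] [ 3.14149159e+00 -9.52526345e-05  1.55897327e+00] [0.28 0.16 1.77 0.   1.21 0.29]
t ochre [170  98  29  27 326] [187.2 114.3] [0.7535 0.1879 0.022 ]
t purple [123 185  18  16 185] [131.9 192.6] [0.5596 0.3111 0.022 ]
s ochre [  356     0   156   157 14250] [454.1  65.8] [0.1372 1.2926 0.018 ]
s ochre [330 233  24  35 528] [341.  252.8] [0.7527 0.1989 0.018 ]
s purple [327 188  12  12  82] [332.  194.5] [0.5644 0.3085 0.018 ]
w ochre [ 247  101   42   42 1133] [267.6 120.9] [0.4546 0.2233 0.022 ]
w purple [ 360    0   53   43 1496] [384.9  19.5] [0.5573 0.3097 0.022 ]
```

View pics/c7.png

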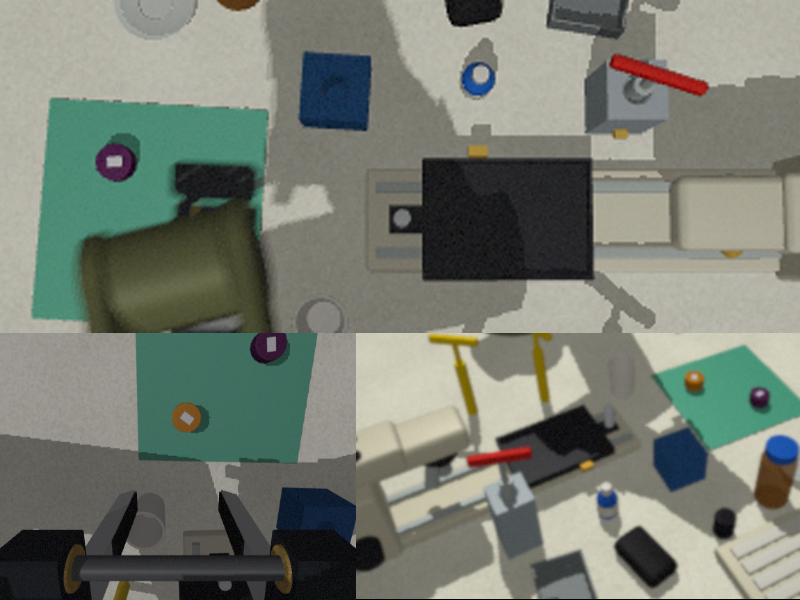

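The tray is well out, with about 0.17 m of travel. The key is upright in the tower, and both mounts are where they were: ochre at (0.4545,0.223) and purple at (0.558,0.310). I'll pick the ochre one.

Call:
arm_command(increments=[{"slide":[0.011,0.058,0],"yaw":0,"gripper":0.7},{"slide":[0.011,0.058,-0.04],"yaw":0,"gripper":0.7},{"slide":[0.011,0.058,-0.08],"yaw":0,"gripper":0.7},{"slide":[0.011,0.058,-0.12],"yaw":0,"gripper":0.7},{"slide":[0.011,0.058,-0.15],"yaw":0,"gripper":0.7},{"slide":[0.011,0.058,-0.1675],"yaw":0,"gripper":0.7},{"slide":[0.011,0.058,-0.1675],"yaw":0,"gripper":0.7}])

```text
time_s: 20.3
ee_pos: [0.4557, 0.2203, 0.0066]
eef_rot: [-3.14, 0.001, 1.559]
force: [-0.3, -0.7, -0.4]
grip_width: 0.0656
```

Call:
arm_command(grip_force=12, increments=[{"slide":[0,0,0],"yaw":0,"gripper":0.2},{"slide":[0,0,0],"yaw":0,"gripper":0.2},{"slide":[0,0,0],"yaw":0,"gripper":0.2},{"slide":[0,0,0],"yaw":0,"gripper":0.2},{"slide":[0,0,0],"yaw":0,"gripper":0.2}])

```text
time_s: 20.92
ee_pos: [0.456, 0.2211, 0.0079]
eef_rot: [3.141, -0.0, 1.56]
force: [-1.5, -1.2, 7.5]
grip_width: 0.0398
```

Call:
arm_command(increments=[{"slide":[0,0,0.05],"yaw":0,"gripper":0.2},{"slide":[0,0,0.11],"yaw":0,"gripper":0.2},{"slide":[0.01,-0.06,0.14],"yaw":0,"gripper":0.2},{"slide":[0.02,-0.12,0.14],"yaw":0,"gripper":0.2},{"slide":[0.03,-0.18,0.14],"yaw":0,"gripper":0.2},{"slide":[0.04,-0.24,0.14],"yaw":0,"gripper":0.2},{"slide":[0.05,-0.3,0.14],"yaw":0,"gripper":0.2},{"slide":[0.053,-0.352,0.14],"yaw":0,"gripper":0.2}])

```text
time_s: 21.92
ee_pos: [0.5087, -0.1332, 0.1473]
eef_rot: [3.141, 0.0, 1.559]
force: [0.4, 0.8, -0.5]
grip_width: 0.0397
```

Call:
arm_command(increments=[{"slide":[0,0,0],"yaw":0,"gripper":0.2},{"slide":[0,0,-0.03],"yaw":0,"gripper":0.2},{"slide":[0,0,-0.06],"yaw":0,"gripper":0.2},{"slide":[0,0,-0.08],"yaw":0,"gripper":0.2},{"slide":[0,0,-0.095],"yaw":0,"gripper":0.2},{"slide":[0,0,-0.103],"yaw":0,"gripper":0.2},{"slide":[0,0,-0.106],"yaw":0,"gripper":0.2},{"slide":[0,0,-0.106],"yaw":0,"gripper":0.2}])

```text
time_s: 22.92
ee_pos: [0.5089, -0.131, 0.0416]
eef_rot: [3.141, 0.0, 1.56]
force: [-0.2, 0.1, -0.8]
grip_width: 0.0397
```

Call:
arm_command(increments=[{"slide":[0,0,-0.0015],"yaw":0,"gripper":0.2},{"slide":[0,0,-0.0015],"yaw":0,"gripper":0.2},{"slide":[0,0,-0.0015],"yaw":0,"gripper":0.7},{"slide":[0,0,-0.0015],"yaw":0,"gripper":0.7},{"slide":[0,0,-0.0015],"yaw":0,"gripper":0.7},{"slide":[0,0,0.04],"yaw":0,"gripper":0.7},{"slide":[0,0,0.09],"yaw":0,"gripper":0.7},{"slide":[0,0.05,0.11],"yaw":0,"gripper":0.7}])

```text
time_s: 23.92
ee_pos: [0.5096, -0.0823, 0.154]
eef_rot: [3.138, 0.001, 1.556]
force: [0.5, -0.1, 0.4]
grip_width: 0.0659
```

Call:
arm_command(increments=[{"slide":[0.01,0.06,0.01],"yaw":0,"gripper":0.7},{"slide":[0.02,0.12,0.01],"yaw":0,"gripper":0.7},{"slide":[0.03,0.18,0.01],"yaw":0,"gripper":0.7},{"slide":[0.04,0.24,0.01],"yaw":0,"gripper":0.7},{"slide":[0.045,0.28,0.01],"yaw":0,"gripper":0.7},{"slide":[0.045,0.32,0.01],"yaw":0,"gripper":0.7},{"slide":[0.045,0.32,0.01],"yaw":0,"gripper":0.7}])

```text
time_s: 24.8
ee_pos: [0.5532, 0.2411, 0.1609]
eef_rot: [-3.141, -0.0, 1.563]
force: [-0.5, -0.2, 0.3]
grip_width: 0.0658
```

Run:
```python
from h import *
o=readout.get_obs();print(o['ee_pos'],o['eef_rot'],o['qpos'].round(2))
t=cap('top','t7');s=cap('scene','s7');w=cap('wrist','w7')
for n,c in(('t',t),('s',s),('w',w)):
    h=cv2.cvtColor(c['color'],cv2.COLOR_RGB2HSV)
    for nm,lo,hi in(('ochre',(8,150,60),(20,255,255)),('purple',(135,80,25),(170,255,255))):
        m=cv2.inRange(h,lo,hi);N,l,st,ce=cv2.connectedComponentsWithStats(m)
        for i in np.argsort(-st[1:,4])[:3]+1:
            if st[i,4]>40: print(n,nm,st[i],ce[i].round(1),ray(c,*ce[i],.022 if n!='s' else .018).round(4),ray(c,*ce[i],.05).round(3))
```

```text
[0.55316408 0.24109715 0.16085889] [-3.14112693e+00 -6.24198657e-06  1.56281429e+00] [0.35 0.46 1.41 0.   1.27 0.36]
t ochre [170  98  29  27 327] [187.1 114.4] [0.7533 0.188  0.022 ] [0.746 0.184 0.05 ]
t ochre [309 210  18  17 210] [317.6 218.2] [ 0.5119 -0.1316  0.022 ] [ 0.511 -0.128  0.05 ]
s ochre [  356     0   156   157 14614] [454.6  65.2] [0.134  1.2993 0.018 ] [0.176 1.237 0.05 ]
s ochre [330 233  24  35 550] [340.8 252.5] [0.7518 0.1988 0.018 ] [0.77  0.179 0.05 ]
s ochre [178 219  16  17 186] [185.8 227.4] [ 0.4839 -0.1218  0.018 ] [ 0.513 -0.129  0.05 ]
s purple [327 188  12  12  81] [332.  194.6] [0.5647 0.308  0.018 ] [0.59  0.284 0.05 ]
w ochre [ 428  195   84  102 4627] [473.6 239.3] [0.7704 0.1782 0.022 ] [0.751 0.19  0.05 ]
w purple [ 239   79   44   45 1292] [260.4 101.1] [0.5593 0.3135 0.022 ] [0.559 0.314 0.05 ]
```

Ochre stands in the tray at about (0.511,-0.130). Now the purple one, at (0.559,0.312).

Call:
arm_command(increments=[{"slide":[0.006,0.05,0],"yaw":0,"gripper":0.7},{"slide":[0.006,0.071,-0.03],"yaw":0,"gripper":0.7},{"slide":[0.006,0.071,-0.07],"yaw":0,"gripper":0.7},{"slide":[0.006,0.071,-0.11],"yaw":0,"gripper":0.7},{"slide":[0.006,0.071,-0.14],"yaw":0,"gripper":0.7},{"slide":[0.006,0.071,-0.154],"yaw":0,"gripper":0.7},{"slide":[0.006,0.071,-0.154],"yaw":0,"gripper":0.7}])

```text
time_s: 25.82
ee_pos: [0.5598, 0.3093, 0.0072]
eef_rot: [-3.141, 0.0, 1.559]
force: [-0.2, -0.7, 0.4]
grip_width: 0.0663
```

Call:
arm_command(grip_force=12, increments=[{"slide":[0,0,0],"yaw":0,"gripper":0.2},{"slide":[0,0,0],"yaw":0,"gripper":0.2},{"slide":[0,0,0],"yaw":0,"gripper":0.2},{"slide":[0,0,0],"yaw":0,"gripper":0.2},{"slide":[0,0,0],"yaw":0,"gripper":0.2}])

```text
time_s: 26.45
ee_pos: [0.56, 0.3102, 0.008]
eef_rot: [3.141, -0.0, 1.56]
force: [-0.9, -1.4, 5.9]
grip_width: 0.0401
```

Call:
arm_command(increments=[{"slide":[0,0,0.05],"yaw":0,"gripper":0.2},{"slide":[0,0,0.11],"yaw":0,"gripper":0.2},{"slide":[-0.01,-0.06,0.14],"yaw":0,"gripper":0.2},{"slide":[-0.02,-0.12,0.14],"yaw":0,"gripper":0.2},{"slide":[-0.03,-0.18,0.14],"yaw":0,"gripper":0.2},{"slide":[-0.04,-0.24,0.14],"yaw":0,"gripper":0.2},{"slide":[-0.05,-0.3,0.14],"yaw":0,"gripper":0.2},{"slide":[-0.053,-0.36,0.14],"yaw":0,"gripper":0.2}])

```text
time_s: 27.45
ee_pos: [0.506, -0.0518, 0.1475]
eef_rot: [3.141, 0.0, 1.56]
force: [1.1, 0.9, -0.9]
grip_width: 0.0397
```

Call:
arm_command(increments=[{"slide":[0,-0.023,0],"yaw":0,"gripper":0.2},{"slide":[0,-0.023,-0.03],"yaw":0,"gripper":0.2},{"slide":[0,-0.023,-0.06],"yaw":0,"gripper":0.2},{"slide":[0,-0.023,-0.08],"yaw":0,"gripper":0.2},{"slide":[0,-0.023,-0.095],"yaw":0,"gripper":0.2},{"slide":[0,-0.023,-0.103],"yaw":0,"gripper":0.2},{"slide":[0,-0.023,-0.1075],"yaw":0,"gripper":0.2},{"slide":[0,-0.023,-0.1075],"yaw":0,"gripper":0.2}])

```text
time_s: 28.45
ee_pos: [0.5069, -0.073, 0.0401]
eef_rot: [3.141, 0.0, 1.56]
force: [-0.0, 0.6, -1.5]
grip_width: 0.0396
```

Call:
arm_command(increments=[{"slide":[0,0,0],"yaw":0,"gripper":0.2},{"slide":[0,0,0],"yaw":0,"gripper":0.7},{"slide":[0,0,0],"yaw":0,"gripper":0.7},{"slide":[0,0,0],"yaw":0,"gripper":0.7},{"slide":[0,0,0.04],"yaw":0,"gripper":0.7},{"slide":[0,0,0.09],"yaw":0,"gripper":0.7},{"slide":[0,0.05,0.11],"yaw":0,"gripper":0.7},{"slide":[0,0.09,0.11],"yaw":0,"gripper":0.6}])

```text
time_s: 29.45
ee_pos: [0.5073, 0.0181, 0.1516]
eef_rot: [3.138, -0.0, 1.559]
force: [0.5, -1.3, 0.1]
grip_width: 0.0593
```

Run:
```python
from h import *
o=readout.get_obs();print(o['ee_pos'],o['eef_rot'],o['qpos'].round(2))
t=cap('top','t8');s=cap('scene','s8');w=cap('wrist','w8')
A=cv2.resize(t['color'][120:270,80:440,::-1],(800,333),interpolation=cv2.INTER_CUBIC)
W=cv2.resize(w['color'][...,::-1],(356,267))
B=cv2.resize(s['color'][150:330,60:360,::-1],(444,266))
C=np.zeros((600,800,3),np.uint8);C[:333]=A;C[333:,:356]=W;C[333:599,356:]=B;cv2.imwrite('pics/c8.png',C)
```

```text
[0.50730133 0.01814573 0.15164524] [ 3.13822546e+00 -1.41398858e-05  1.55917315e+00] [-0.04  0.26  1.71  0.    1.17 -0.02]
```

View pics/c8.png

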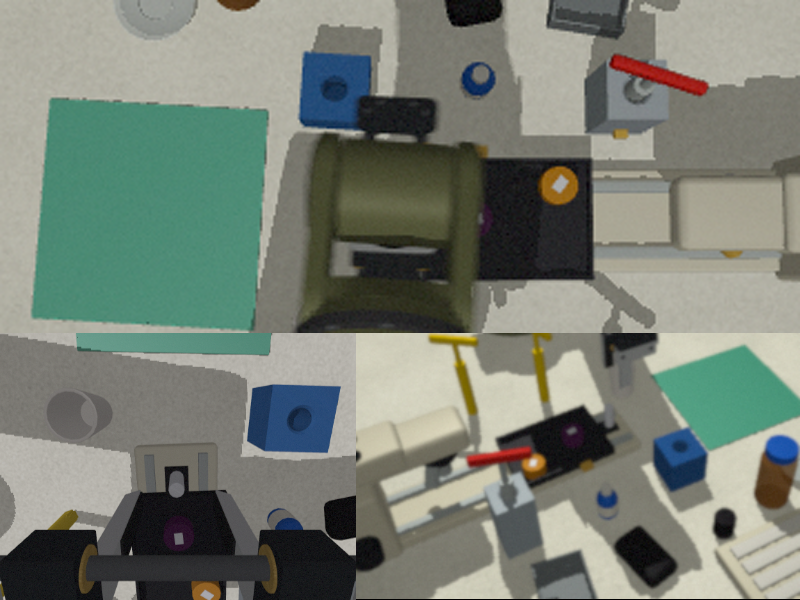

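Both mounts are in the tray. The ochre one has been knocked aside, to top crop (560,185), since I last measured it. I'll check its exact pose and whether it lies flat inside the rim.

Run:
```python
from h import *
ctr=np.array([.5083,-.1064]);y=np.array([-.03,1]);x=np.array([1,.03])
ps={}
for n,zz in(('t8',.057),('s8',.05),('w8',.057)):
    c=load(n);h=cv2.cvtColor(c['color'],cv2.COLOR_RGB2HSV)
    for nm,lo,hi in(('ochre',(8,150,60),(20,255,255)),('purple',(135,60,20),(170,255,255))):
        m=cv2.inRange(h,lo,hi);m=cv2.morphologyEx(m,cv2.MORPH_CLOSE,np.ones((9,9)));N,l,st,ce=cv2.connectedComponentsWithStats(m)
        for i in range(1,N):
            p=ray(c,*ce[i],zz)
            d=p[:2]-ctr
            if st[i,4]>40 and abs(d).max()<.12: print(n,nm,st[i],p.round(4),'local',(d@x).round(4),(d@y).round(4))
c=load('t8');crop(c,'c9',300,180,380,260,7)
```

```text
t8 ochre [322 195  18  18 252] [ 0.546  -0.1567  0.057 ] local 0.0362 -0.0515
t8 purple [295 196  30  50 812] [ 0.5057 -0.105   0.057 ] local -0.0025 0.0015
s8 ochre [172 231  17  18 234] [ 0.5449 -0.1567  0.05  ] local 0.0351 -0.0514
s8 purple [159 204  68  44 785] [ 0.509  -0.0853  0.05  ] local 0.0014 0.0211
w8 ochre [372 305  27  68 605] [ 0.628  -0.1194  0.057 ] local 0.1193 -0.0166
w8 ochre [275 357  43  27 996] [ 0.544  -0.1529  0.057 ] local 0.0343 -0.0476
w8 purple [237 193   8  24  91] [0.4949 0.0134 0.057 ] local -0.0098 0.1202
w8 purple [ 174  220  164  100 9924] [ 0.5064 -0.0553  0.057 ] local -0.0004 0.0512
w8 purple [230 357  45  27 186] [ 0.5046 -0.1524  0.057 ] local -0.0051 -0.0459
w8 purple [122 358  25  26 255] [ 0.3907 -0.156   0.057 ] local -0.1191 -0.046
w8 purple [196 359  25  25 287] [ 0.4597 -0.1539  0.057 ] local -0.05 -0.0461
```

View pics/c9.png

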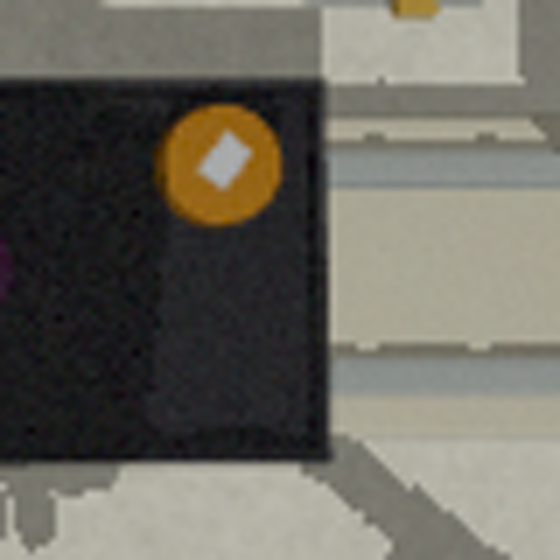

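The ochre mount lies flat inside the rim at tray-local (36,-52) mm, with its full round top visible, so it can stay there. I'll grip the handle and slide the tray home.

Call:
arm_command(increments=[{"slide":[-0.0025,-0.0135,-0.01],"yaw":0,"gripper":0.6},{"slide":[-0.0025,-0.0135,-0.03],"yaw":0,"gripper":0.6},{"slide":[-0.0025,-0.0135,-0.06],"yaw":0,"gripper":0.6},{"slide":[-0.0025,-0.0135,-0.085],"yaw":0,"gripper":0.6},{"slide":[-0.0025,-0.0135,-0.097],"yaw":0,"gripper":0.6},{"slide":[-0.0025,-0.0135,-0.097],"yaw":0,"gripper":0.6},{"slide":[-0.0025,-0.0135,-0.097],"yaw":0,"gripper":0.6}])

```text
time_s: 30.48
ee_pos: [0.5046, 0.0031, 0.0535]
eef_rot: [3.14, 0.0, 1.559]
force: [0.5, 0.2, 0.0]
grip_width: 0.0562
```

Call:
arm_command(grip_force=20, increments=[{"slide":[0,0,0],"yaw":0,"gripper":0},{"slide":[0,0,0],"yaw":0,"gripper":0},{"slide":[0,0,0],"yaw":0,"gripper":0},{"slide":[0,0,0],"yaw":0,"gripper":0},{"slide":[0,0,0],"yaw":0,"gripper":0}])

```text
time_s: 31.1
ee_pos: [0.5049, 0.0035, 0.0529]
eef_rot: [3.14, -0.0, 1.56]
force: [5.0, 0.9, -4.0]
grip_width: 0.0175
```

Call:
arm_command(increments=[{"slide":[0,-0.005,0],"yaw":0,"gripper":0},{"slide":[0.0005,-0.015,0],"yaw":0,"gripper":0},{"slide":[0.001,-0.03,0],"yaw":0,"gripper":0},{"slide":[0.0015,-0.045,0],"yaw":0,"gripper":0},{"slide":[0.002,-0.06,0],"yaw":0,"gripper":0},{"slide":[0.0025,-0.075,0],"yaw":0,"gripper":0},{"slide":[0.003,-0.09,0],"yaw":0,"gripper":0},{"slide":[0.003,-0.1,0],"yaw":0,"gripper":0}])

```text
time_s: 32.1
ee_pos: [0.5078, -0.0972, 0.0529]
eef_rot: [3.14, -0.0, 1.559]
force: [8.4, 2.7, -4.0]
grip_width: 0.0175
```

Call:
arm_command(increments=[{"slide":[0.001,-0.015,0],"yaw":0,"gripper":0},{"slide":[0.0015,-0.03,0],"yaw":0,"gripper":0},{"slide":[0.002,-0.045,0],"yaw":0,"gripper":0},{"slide":[0.0025,-0.055,0],"yaw":0,"gripper":0},{"slide":[0.003,-0.063,0],"yaw":0,"gripper":0},{"slide":[0.003,-0.068,0],"yaw":0,"gripper":0},{"slide":[0.003,-0.0705,0],"yaw":0,"gripper":0},{"slide":[0.003,-0.0705,0],"yaw":0,"gripper":0}])

```text
time_s: 33.1
ee_pos: [0.51, -0.1674, 0.0528]
eef_rot: [-3.141, 0.001, 1.56]
force: [-3.2, -2.1, 4.2]
grip_width: 0.0179
```

Call:
arm_command(increments=[{"slide":[0,-0.001,0],"yaw":0,"gripper":0},{"slide":[0,-0.002,0],"yaw":0,"gripper":0},{"slide":[0,-0.003,0],"yaw":0,"gripper":0},{"slide":[0,-0.003,0],"yaw":0,"gripper":0}])

```text
time_s: 33.6
ee_pos: [0.51, -0.1678, 0.0528]
eef_rot: [-3.141, -0.003, 1.56]
force: [-3.8, 16.7, 9.7]
grip_width: 0.0178
```

The tray is home, with 16 N against the stop. I'll release and return to the key.

Call:
arm_command(increments=[{"slide":[0,0.001,0],"yaw":0,"gripper":0.6},{"slide":[0,0.001,0],"yaw":0,"gripper":0.6},{"slide":[0,0.001,0],"yaw":0,"gripper":0.6},{"slide":[0,0.001,0.02],"yaw":0,"gripper":0.5},{"slide":[0,0.001,0.07],"yaw":0,"gripper":0.5},{"slide":[0,0.001,0.13],"yaw":0,"gripper":0.5},{"slide":[0,0.001,0.19],"yaw":0,"gripper":0.5},{"slide":[0,0.001,0.24],"yaw":0,"gripper":0.5}])

```text
time_s: 34.6
ee_pos: [0.51, -0.1691, 0.2953]
eef_rot: [3.14, 0.001, 1.56]
force: [-0.4, -0.2, 0.5]
grip_width: 0.0466
```

Call:
arm_command(increments=[{"slide":[0.03,-0.02,0],"yaw":-0.1,"gripper":0.5},{"slide":[0.05,-0.03,0],"yaw":-0.26,"gripper":0.5},{"slide":[0.05,-0.03,0],"yaw":-0.26,"gripper":0.5},{"slide":[0.05,-0.03,0],"yaw":-0.26,"gripper":0.5}])

```text
time_s: 35.1
ee_pos: [0.5597, -0.1988, 0.2926]
eef_rot: [-3.141, -0.0, 1.303]
force: [0.3, -0.2, -0.3]
grip_width: 0.0469
```

Run:
```python
from h import *
from scipy.optimize import least_squares
o=readout.get_obs();print(o['ee_pos'],o['eef_rot'])
cap('wrist','w9');cap('scene','s9')
mom=lambda H:(lambda M:np.array([M['m10']/M['m00'],M['m01']/M['m00'],30*np.cos(np.arctan2(2*M['mu11'],M['mu20']-M['mu02'])),30*np.sin(np.arctan2(2*M['mu11'],M['mu20']-M['mu02']))]))(cv2.moments(H))
for n in('t8','s8','s9','w9'):
    c=load(n);h=cv2.cvtColor(c['color'],cv2.COLOR_RGB2HSV)
    m=(((h[...,0]<6)|(h[...,0]>174))&(h[...,1]>170)&(h[...,2]>60)).astype(np.uint8)
    N,l,st,ce=cv2.connectedComponentsWithStats(m); i=1+np.argmax(st[1:,4])
    hp=cv2.convexHull(np.argwhere(l==i)[:,::-1].astype(np.float32))
    hull=lambda q:cv2.convexHull(px(c,[[q[0]+np.cos(q[2])*a*.045-np.sin(q[2])*b*.006,q[1]+np.sin(q[2])*a*.045+np.cos(q[2])*b*.006,.2015+e*.008] for a in(-1,1) for b in(-1,1) for e in(-1,1)]).astype(np.float32))
    r=least_squares(lambda q:mom(hull(q))-mom(hp),[.637,-.224,1.3],diff_step=1e-3); print(n,st[i],r.x.round(4),r.cost)
```

```text
[ 0.55967368 -0.19875187  0.29258977] [-3.14114023e+00 -6.87190053e-05  1.30296284e+00]
t8 [355 145  43  18 276] [ 0.6382 -0.2234  1.2817] 3.1219820025613114e-11
s8 [136 227  42  13 296] [ 0.6355 -0.2214  1.3029] 6.9159937502167145e-12
s9 [134 228  44  13 315] [ 0.6345 -0.2256  1.2411] 9.541950920718123e-12
w9 [ 342  147   27  108 1867] [ 0.6372 -0.2241  1.2877] 1.3738088096667287e-11
```

Call:
arm_command(increments=[{"slide":[0.04,-0.015,0],"yaw":-0.008,"gripper":0.5},{"slide":[0.0773,-0.0252,0],"yaw":-0.008,"gripper":0.5},{"slide":[0.0773,-0.0252,-0.02],"yaw":-0.008,"gripper":0.5},{"slide":[0.0773,-0.0252,-0.055],"yaw":-0.008,"gripper":0.5},{"slide":[0.0773,-0.0252,-0.09],"yaw":-0.008,"gripper":0.5},{"slide":[0.0773,-0.0252,-0.11],"yaw":-0.008,"gripper":0.5},{"slide":[0.0773,-0.0252,-0.11],"yaw":-0.008,"gripper":0.5}])

```text
time_s: 36.08
ee_pos: [0.6367, -0.2238, 0.1818]
eef_rot: [-3.139, -0.0, 1.293]
force: [-0.7, 0.1, 0.4]
grip_width: 0.0473
```

Call:
arm_command(grip_force=50, increments=[{"slide":[0,0,0],"yaw":0,"gripper":0},{"slide":[0,0,0],"yaw":0,"gripper":0},{"slide":[0,0,0],"yaw":0,"gripper":0},{"slide":[0,0,0],"yaw":0,"gripper":0},{"slide":[0,0,0],"yaw":0,"gripper":0}])

```text
time_s: 36.7
ee_pos: [0.6375, -0.2242, 0.183]
eef_rot: [3.141, 0.0, 1.292]
force: [-0.8, -0.2, 1.9]
grip_width: 0.0117
```

Call:
arm_command(increments=[{"slide":[0,0,0],"yaw":-0.15,"gripper":0},{"slide":[0,0,0],"yaw":-0.3,"gripper":0},{"slide":[0,0,0],"yaw":-0.45,"gripper":0},{"slide":[0,0,0],"yaw":-0.6,"gripper":0},{"slide":[0,0,0],"yaw":-0.75,"gripper":0},{"slide":[0,0,0],"yaw":-0.9,"gripper":0},{"slide":[0,0,0],"yaw":-1.05,"gripper":0},{"slide":[0,0,0],"yaw":-1.1,"gripper":0}])

```text
time_s: 37.7
ee_pos: [0.6375, -0.2243, 0.1831]
eef_rot: [3.141, -0.0, 0.189]
force: [-0.5, -1.3, 2.3]
grip_width: 0.0115
```

Run:
```python
from h import *
o=readout.get_obs();print(o['ee_pos'],o['eef_rot'],o['moment'],o['force'],o['grip_width'])
```

```text
[ 0.63753507 -0.22434438  0.18308045] [ 3.14111403e+00 -3.02043687e-04  1.88795234e-01] [-0.14754803  0.26406556  0.12504355] [-0.51156977 -1.29017577  2.33326206] 0.011547055869271855
```

Call:
arm_command(increments=[{"slide":[0,0,0],"yaw":-0.1,"gripper":0},{"slide":[0,0,0],"yaw":-0.2,"gripper":0},{"slide":[0,0,0],"yaw":-0.3,"gripper":0},{"slide":[0,0,0],"yaw":-0.36,"gripper":0},{"slide":[0,0,0],"yaw":-0.36,"gripper":0}])

```text
time_s: 38.33
ee_pos: [0.6375, -0.2243, 0.183]
eef_rot: [3.141, -0.0, -0.168]
force: [-0.3, -1.3, 2.5]
grip_width: 0.0117
```

Run:
```python
from h import *
o=readout.get_obs();print(o['eef_rot'],o['moment'],o['force'],o['grip_width'])
```

```text
[ 3.14130081e+00 -3.31320913e-04 -1.67781310e-01] [-0.2092453  0.3101781  0.0749209] [-0.32246857 -1.3247399   2.52890448] 0.011690268479944432
```

Call:
arm_command(increments=[{"slide":[0,0,0],"yaw":-0.05,"gripper":0},{"slide":[0,0,0],"yaw":-0.1,"gripper":0},{"slide":[0,0,0],"yaw":-0.1,"gripper":0}])

```text
time_s: 38.7
ee_pos: [0.6375, -0.2243, 0.183]
eef_rot: [3.141, -0.0, -0.267]
force: [-0.1, -1.1, 3.6]
grip_width: 0.0116
```

Run:
```python
from h import *
o=readout.get_obs();print(o['eef_rot'],o['moment'],o['force'],o['grip_width'])
```

```text
[ 3.14134720e+00 -4.62864909e-04 -2.66634227e-01] [-0.198164    0.30862045  0.0980848 ] [-0.07092677 -1.10857174  3.62226908] 0.011593377569415846
```

Call:
arm_command(increments=[{"slide":[0,0,0],"yaw":-0.05,"gripper":0},{"slide":[0,0,0],"yaw":-0.1,"gripper":0},{"slide":[0,0,0],"yaw":-0.1,"gripper":0}])

```text
time_s: 39.08
ee_pos: [0.6375, -0.2243, 0.183]
eef_rot: [3.141, -0.0, -0.366]
force: [-1.2, -0.8, 4.4]
grip_width: 0.0117
```

Run:
```python
from h import *
o=readout.get_obs();print(o['eef_rot'],o['moment'],o['force'],o['grip_width'])
```

```text
[ 3.14144676e+00 -3.81527971e-04 -3.66081014e-01] [-0.19785651  0.3806199   0.22847524] [-1.20287042 -0.77217946  4.37247982] 0.011675718936593112
```

Call:
arm_command(increments=[{"slide":[0,0,0],"yaw":-0.03,"gripper":0},{"slide":[0,0,0],"yaw":-0.06,"gripper":0},{"slide":[0,0,0],"yaw":-0.06,"gripper":0}])

```text
time_s: 39.45
ee_pos: [0.6376, -0.2242, 0.183]
eef_rot: [3.142, -0.0, -0.429]
force: [-0.6, -0.7, 6.4]
grip_width: 0.0116
```

Run:
```python
from h import *
o=readout.get_obs();print(o['eef_rot'],o['moment'],o['force'],o['grip_width'])
w=cap('wrist','w10');cap('scene','s10')
h=cv2.cvtColor(w['color'],cv2.COLOR_RGB2HSV)
m=(((h[...,0]<6)|(h[...,0]>174))&(h[...,1]>170)&(h[...,2]>60)).astype(np.uint8);print(cv2.minAreaRect(np.argwhere(m)[:,::-1].astype(np.float32)))
c=load('w4');h=cv2.cvtColor(c['color'],cv2.COLOR_RGB2HSV)
m=(((h[...,0]<6)|(h[...,0]>174))&(h[...,1]>170)&(h[...,2]>60)).astype(np.uint8);print(cv2.minAreaRect(np.argwhere(m)[:,::-1].astype(np.float32)))
```

```text
[ 3.14154485e+00 -4.29899146e-04 -4.28667878e-01] [-0.23304492  0.37549485  0.27016735] [-0.61823874 -0.74340837  6.35950673] 0.01157831413647665
((254.49996948242188, 243.99996948242188), (149.99996948242188, 24.999996185302734), 90.0)
((256.0, 245.5), (147.0, 24.0), 90.0)
```

The moment climbs to 0.27 N m, so the lock is at its stop. I'll back off to the middle of the play and lift out.

Call:
arm_command(increments=[{"slide":[0,0,0],"yaw":0.13,"gripper":0},{"slide":[0,0,0],"yaw":0.26,"gripper":0},{"slide":[0,0,0],"yaw":0.36,"gripper":0},{"slide":[0,0,0.01],"yaw":0.36,"gripper":0},{"slide":[0,0,0.02],"yaw":0.36,"gripper":0},{"slide":[0,0,0.03],"yaw":0.36,"gripper":0},{"slide":[0,0,0.045],"yaw":0.36,"gripper":0},{"slide":[0,0,0.06],"yaw":0.36,"gripper":0}])

```text
time_s: 40.55
ee_pos: [0.6375, -0.2242, 0.244]
eef_rot: [3.142, -0.0, -0.069]
force: [0.2, 0.3, -1.8]
grip_width: 0.0118
```

Call:
arm_command(increments=[{"slide":[0,0,0.025],"yaw":0,"gripper":0},{"slide":[0,0,0.05],"yaw":0,"gripper":0},{"slide":[0,0,0.08],"yaw":0,"gripper":0},{"slide":[0,0,0.085],"yaw":0,"gripper":0},{"slide":[0,0,0.085],"yaw":0,"gripper":0}])

```text
time_s: 41.18
ee_pos: [0.6374, -0.2241, 0.3272]
eef_rot: [-3.141, 0.0, -0.068]
force: [-0.2, -0.1, -2.4]
grip_width: 0.0115
```

Run:
```python
from h import *
o=readout.get_obs();print(o['ee_pos'],o['eef_rot'],o['force'],o['moment'])
t8=load('t8')
# stand mouth: dark ellipse in blue block, top view t8 and wrist w8
for n,z in(('t8',.07),('t0',.07)):
    c=load(n)
    for z in(.07,): print(px(c,[[.6377,.0783,.07]]))
c=t8;crop(c,'c10a',205,130,260,190,5)
B=cv2.imread('pics/c10a.png');w=load('w8');q=px(w,[[.6377,.0783,.07]])[0].astype(int);print(q)
A=cv2.resize(w['color'][q[1]-50:q[1]+50,q[0]-60:q[0]+60,::-1],(480,400),interpolation=cv2.INTER_CUBIC)
C=np.zeros((400,480+B.shape[1],3),np.uint8);C[:,:480]=A;C[:B.shape[0],480:]=B;cv2.imwrite('pics/c10.png',C)
```

```text
[ 0.63742558 -0.2241415   0.32719096] [-3.14141091e+00  4.61170377e-04 -6.82702737e-02] [-0.22542099 -0.07427851 -2.40913658] [0.02689959 0.14228733 0.02850769]
[[229.99076659 159.82768493]]
[[229.99076659 159.82768493]]
[431 123]
```

View pics/c10.png

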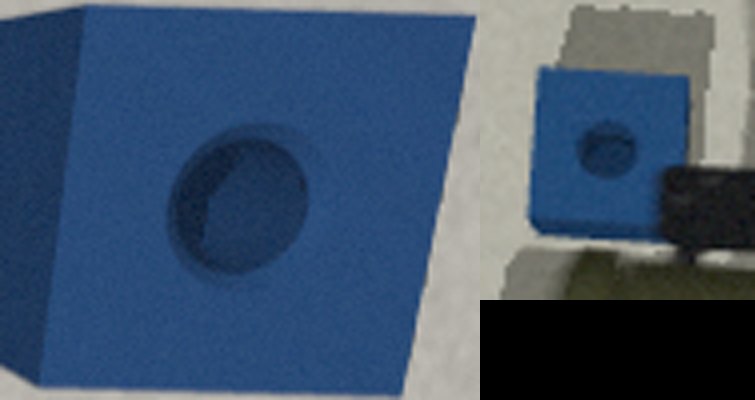

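The stand mouth is confirmed at (0.6377, 0.078) in both views: wrist crop (243,203) and top crop (607,149). I'll carry the key over it.

Call:
arm_command(increments=[{"slide":[0,0.04,0],"yaw":-0.05,"gripper":0},{"slide":[0,0.085,0],"yaw":-0.1,"gripper":0},{"slide":[0,0.13,0],"yaw":-0.16,"gripper":0},{"slide":[0,0.175,0],"yaw":-0.22,"gripper":0},{"slide":[0,0.22,0],"yaw":-0.28,"gripper":0},{"slide":[0,0.26,0],"yaw":-0.34,"gripper":0},{"slide":[0.0003,0.29,0],"yaw":-0.38,"gripper":0},{"slide":[0.0003,0.302,0],"yaw":-0.38,"gripper":0}])

```text
time_s: 42.18
ee_pos: [0.6374, 0.0792, 0.3264]
eef_rot: [3.141, 0.002, -0.446]
force: [0.1, -0.4, -2.5]
grip_width: 0.0118
```

Call:
arm_command(increments=[{"slide":[0,0,-0.03],"yaw":0,"gripper":0},{"slide":[0,0,-0.06],"yaw":0,"gripper":0},{"slide":[0,0,-0.075],"yaw":0,"gripper":0},{"slide":[0,0,-0.08],"yaw":0,"gripper":0},{"slide":[0,0,-0.08],"yaw":0,"gripper":0}])

```text
time_s: 42.8
ee_pos: [0.638, 0.0776, 0.2484]
eef_rot: [-3.141, -0.001, -0.448]
force: [-0.0, -0.0, -2.8]
grip_width: 0.0117
```

Run:
```python
from h import *
o=readout.get_obs();e=o['ee_pos'];print(e,o['eef_rot'],o['force'])
s=cap('scene','s11');z=e[2]+.019-.182
print(z,px(s,[[e[0],e[1],z],[.6377,.078,.07]]))
A=cv2.resize(s['color'][150:260,240:320,::-1],(436,600),interpolation=cv2.INTER_CUBIC)
cv2.imwrite('pics/c11.png',A)
```

```text
[0.63797429 0.07758913 0.2483612 ] [-3.14128459e+00 -6.39968250e-04 -4.48231810e-01] [-0.04373895 -0.00500642 -2.75946407]
0.08536119856972169 [[278.69941102 222.19533521]
 [278.51298237 226.14033952]]
```

View pics/c11.png

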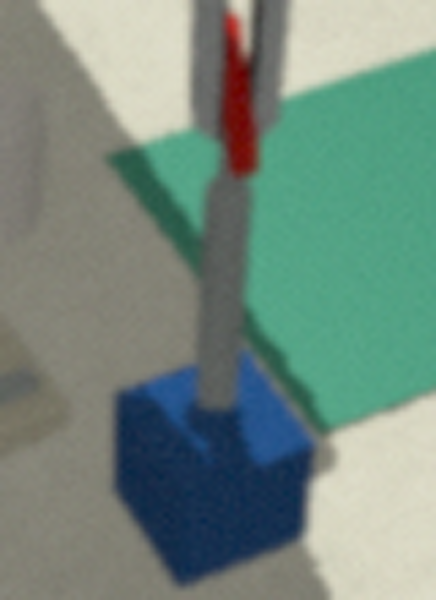

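The tip at crop (216,405) sits right over the mouth. Descending.

Call:
arm_command(increments=[{"slide":[0,0,-0.006],"yaw":0,"gripper":0},{"slide":[0,0,-0.012],"yaw":0,"gripper":0},{"slide":[0,0,-0.018],"yaw":0,"gripper":0},{"slide":[0,0,-0.024],"yaw":0,"gripper":0},{"slide":[0,0,-0.03],"yaw":0,"gripper":0},{"slide":[0,0,-0.03],"yaw":0,"gripper":0}])

```text
time_s: 43.6
ee_pos: [0.6376, 0.0778, 0.2171]
eef_rot: [3.141, 0.001, -0.448]
force: [-0.7, -0.4, -2.0]
grip_width: 0.0114
```

Call:
arm_command(increments=[{"slide":[0,0,-0.01],"yaw":0,"gripper":0},{"slide":[0,0,-0.02],"yaw":0,"gripper":0},{"slide":[0,0,-0.03],"yaw":0,"gripper":0},{"slide":[0,0,-0.038],"yaw":0,"gripper":0},{"slide":[0,0,-0.044],"yaw":0,"gripper":0},{"slide":[0,0,-0.0465],"yaw":0,"gripper":0},{"slide":[0,0,-0.0465],"yaw":0,"gripper":0}])

```text
time_s: 44.48
ee_pos: [0.6379, 0.0778, 0.1716]
eef_rot: [-3.141, -0.001, -0.448]
force: [-0.8, -0.1, -0.5]
grip_width: 0.0117
```

Seated. I'll release, lift and retreat, then check.

Call:
arm_command(increments=[{"slide":[0,0,-0.0005],"yaw":0,"gripper":0.5},{"slide":[0,0,-0.0005],"yaw":0,"gripper":0.5},{"slide":[0,0,-0.0005],"yaw":0,"gripper":0.5},{"slide":[0,0,-0.0005],"yaw":0,"gripper":0.5},{"slide":[0,0,0.03],"yaw":0,"gripper":0.5},{"slide":[0,0,0.08],"yaw":0,"gripper":0.5},{"slide":[0,0,0.13],"yaw":0,"gripper":0.5},{"slide":[-0.04,0.04,0.14],"yaw":0,"gripper":0.5}])

```text
time_s: 45.48
ee_pos: [0.5992, 0.1167, 0.3143]
eef_rot: [-3.139, -0.004, -0.451]
force: [0.1, 1.6, -0.9]
grip_width: 0.0469
```

Call:
arm_command(increments=[{"slide":[-0.05,0.05,0],"yaw":0.1,"gripper":0.5},{"slide":[-0.1,0.1,0],"yaw":0.2,"gripper":0.5},{"slide":[-0.14,0.14,0],"yaw":0.3,"gripper":0.5},{"slide":[-0.18,0.18,0],"yaw":0.3,"gripper":0.5},{"slide":[-0.22,0.22,0],"yaw":0.3,"gripper":0.5},{"slide":[-0.25,0.26,0],"yaw":0.3,"gripper":0.5},{"slide":[-0.25,0.3,0],"yaw":0.3,"gripper":0.5},{"slide":[-0.25,0.3,0],"yaw":0.3,"gripper":0.5}])

```text
time_s: 46.48
ee_pos: [0.347, 0.4195, 0.3107]
eef_rot: [3.141, 0.001, -0.146]
force: [-0.2, -0.4, 0.4]
grip_width: 0.0471
```

Run:
```python
from h import *
o=readout.get_obs();print(o['time_s'],o['ee_pos'],o['force'])
s=cap('scene','s12');t=cap('top','t12')
A=cv2.resize(t['color'][120:260,180:500,::-1],(800,350),interpolation=cv2.INTER_CUBIC)
B=cv2.resize(s['color'][150:330,10:310,::-1],(417,250),interpolation=cv2.INTER_CUBIC)
D=cv2.resize(t['color'][170:250,300:422,::-1],(381,250),interpolation=cv2.INTER_CUBIC)
C=np.zeros((600,800,3),np.uint8);C[:350]=A;C[350:,:417]=B;C[350:,417:798]=D;cv2.imwrite('pics/c12.png',C)
f=lambda u,v,z:ray(t,u,v,z)
d=cv2.absdiff(cv2.cvtColor(load('t0')['color'],6+1),cv2.cvtColor(t['color'],7))
# handle template shift between t0 and t12
g0=cv2.cvtColor(load('t0')['color'],7);g=cv2.cvtColor(t['color'],7)
for n,(x0,y0,x1,y1) in dict(handle=(325,208,345,230),trayend=(335,185,385,250),can=(224,92,244,118),bottle=(165,85,205,130),stain=(285,145,306,165),mouse=(272,86,310,135),box=(322,85,370,140)).items():
    r=cv2.matchTemplate(g[y0-8:y1+8,x0-8:x1+8],g0[y0:y1,x0:x1],cv2.TM_CCOEFF_NORMED);_,v,_,p=cv2.minMaxLoc(r);print(n,round(v,3),p[0]-8,p[1]-8)
```

```text
46.475 [0.34699779 0.41945632 0.31065476] [-0.20402385 -0.43999578  0.42963852]
handle 0.998 0 0
trayend 0.959 0 0
can 0.996 0 0
bottle 0.991 0 0
stain 0.998 0 0
mouse 0.998 0 0
box 0.998 0 0
```

View pics/c12.png

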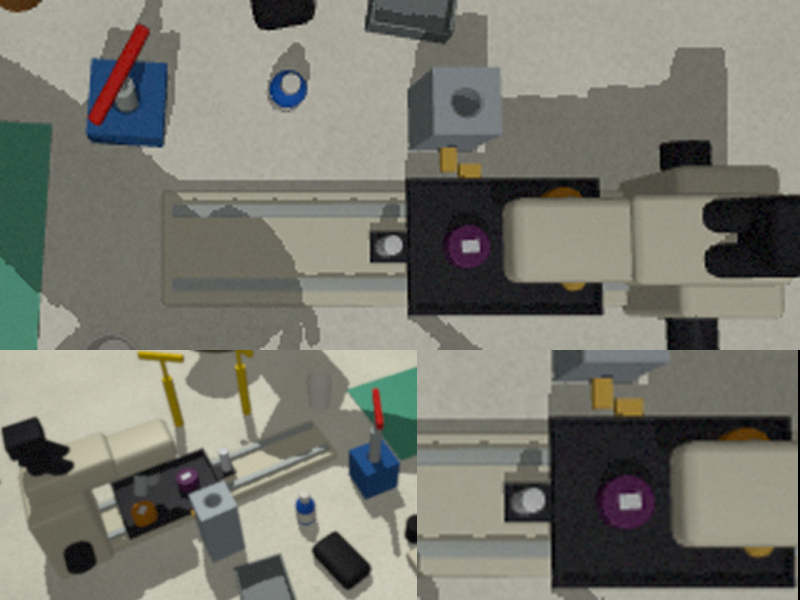

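The final view shows the tray home, with the handle at the same pixel as at the start. Both mounts stand in it (purple at (468,246), ochre partly under the head), the bolt is back, and the key is upright in the stand.

```bash
python3 -c "
from station import job
print(job.hand_in())"
```

```text
the job is handed in; nothing more can be done
None
```

The job is done and handed in at about 46 s of robot time; `hand_in` gave no verdict.

**What I did:**
- **Unlock:** I lowered the key onto the stem, turned it anticlockwise, then drew the tray out about 0.17 m. The key stayed standing in the tower meanwhile.
- **Load:** I stood the two mounts that were present, ochre and purple, in the tray.
- **Close and lock:** I slid the tray home until it pushed back with about 17 N, and turned the stem clockwise until the moment climbed to 0.27 N m.
- **Key:** I put it back upright in the blue stand.

**Last checks:**
- The handle is at the same pixel as at the start, and the bolt is back across the tray's path.
- Both mounts are upright and apart, and the key is upright in the stand.
- The five other bench items I compared (jar, lens can, stain bottle, mouse, slide box) had not moved a pixel. I did not compare the beaker and the dish.

**What disagreed or was less certain:**
- The ochre mount was knocked about 4 cm while in the tray. It lay flat inside the rim, so I left it; it now shows partly under the head.
- The key had more turning play than its sizes suggest. In the unlocking direction the moment rose only to about 0.17 N m, so that stop was felt less clearly, but the tray came free.

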